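Set out the cheeses for the tasting

ROBOT

A 6-joint arm with a two-finger parallel gripper is mounted at the origin on the work surface. World frame = base frame: x ahead of the robot, y to its left, z up, the work surface at z = 0. Lengths are in mm, angles in rad, forces in N, time in s.
With the tool pointing down it reaches from about 325 to 925 mm from the base axis. Payload 3.1 kg.
Tool frame: the origin (TCP) lies at the very end of the fingers, on their centre line; the grasp point (between the pads) lies 19 mm behind it; y points along the fingers, x is the direction in which the jaws open and shut, and the axes are right-handed (so a half turn about y gives the same grasp; the last joint's range is limited). The gripper opens to 85 mm and grips with 20 to 120 N. Pads are 22 mm wide; open, the fingers measure 114 mm over their backs; the gripper's body (76 mm by 85 mm) begins 54 mm behind the grasp point. The pads swing forward as they close: fully open they stand 13 mm farther back than shut.
Start: joints at [1.195, 0.217, 1.613, -0, 1.311, -0.112], TCP at [162.95, 603.396, 231.3] pointing down, gripper open.
Joint ranges: [-2.75, 2.75], [-0.78, 2.1], [0.31, 2.55], [-1.13, 4.27], [0.13, 2.63], [-2.58, 2.58]. Speed limits (rad/s): [2.79, 2.79, 3.14, 3.14, 3.14, 3.14].

INTERFACE

Orientations are given as a rotation vector (axis times angle).
In Python, from station import arm, cams, order gives the robot as it stands. The module is installed in compiled form; this text tells all that it offers.
- The arm moves only by the tool send_rows, never from a script. Its arguments are lists of equal length, an entry for each row: "hand": the opening, from 0 (shut) to 1 (fully open); "linear": the shift along the world's x, y, z in units of 50 mm (1.0 is 50 mm), a list of three; "twist": the turn about the world's z in units of 6 degrees (1.0 is 6 degrees). In form: {"hand": [hand, ...], "linear": [[x, y, z], ...], "twist": [twist, ...]}. A call has 1 to 10 rows; each row shifts and turns the pose as measured when the row begins; what a row does not reach is not made up. A row lasts 1/8 s, in which the tool goes at most 62.5 mm and 10.7 degrees, less where a joint would pass 70% of its speed; a pose out of reach is approached as far as the arm can. A call is refused whole if a number of a shift passes 1 or a number of a turn 1, either way. A call with a gripper value outside its range is refused whole. The fingers move at their own pace and stop on an object; "force" is the grip in N (left out, the last holds). Time passes only in rows, so rows that do not move let the fingers close. It gives the time, the measured TCP pose, the force and the opening at its end, in the units of the state.
- arm.get_state(): the state, without advancing time (a new reading comes with each control period).
- cams.snapshot(name): name is "scene" or "top"; returns a dict with "img" (480x640x3 uint8, red, green, blue), "K" (3x3 intrinsics, pixels), "R" (3x3) and "t" (3): a world point X has camera coordinates R X + t. Camera axes: x right, y down, z forward; pixel columns grow to the right and rows downward; lengths in mm; the calibration is good to about 2 mm. A picture is of the moment at which its call begins. There is no depth.
- order.job_done(): hands the job in, once; it reports no verdict.
The state is a dict: "time_s": time; "q": joint angles; "dq": joint speeds; "tau": joint torques, N m; "position": TCP position; "eef_rot": TCP orientation; "contact_force": force on the tool from outside, world axes, zero at the start; "ft_torque": the same for the moment, N m; "opening": opening from 0.0 (shut) to 1.0 (fully open).
Only numpy, scipy, OpenCV 4.12 (cv2) and the standard library are available. Lean on these libraries where they do the work, as an engineer would, in place of code of your own. Each camera call takes 0.05 s, during which the arm holds its last target.

TASK

The cheeses for the tasting stand on the steel draining tray in two layers with a white plate between. Set them out on the wooden board, upright and wholly on it: in the half nearer the robot a straight row along the board, with the short bar lying lengthwise at mid-board between the round cheese, towards the end with the hole, and the pyramid; behind that row, in the far half, the long bar lengthwise at mid-board, with about 3 cm of free space between neighbours. Put the plate squarely on top of the plate already set aside, let no cheese touch the tablecloth, and leave the mould, the herb jar and the bowl where they are.

Things in the scene. Friction and masses are not known exactly. Their poses are not given: they have to be found in the camera images.
- round_cheese: Flat round firm cheese, cream with herb specks: upright cylinder 58 mm in diameter, 36 mm high. Starts on the upper plate of the stack, at one end of it. Origin: centre of its underside, z up.
- pyramid_cheese: Firm cheese shaped as a square pyramid with its top cut off: base 60 x 60 mm, top 46 x 46 mm, 56 mm high (so 57.5 mm wide 10 mm above its base). Starts on the upper plate at the other end, about 27 mm clear of the round one. Origin: centre of its underside; x and y square to its sides, z up.
- short_bar: Short firm cheese bar, a block 46 mm (its x) x 90 mm (its y, lengthwise) x 40 mm high. Starts on the tray in the lower layer, its ends showing on both sides of the plate that lies across it. Origin: centre of its underside, z up.
- long_bar: Long firm cheese bar, a block 46 mm (its x) x 140 mm (its y, lengthwise) x 40 mm high. Starts on the tray beside the short bar and parallel to it, about 54 mm clear, under the other end of the same plate. Origin: centre of its underside, z up. The steel draining tray under both is a fixed rimless slab 156 x 156 mm, 10 mm thick.
- plate: Rigid white plastic plate with drain holes, 160 mm (its x) x 64 mm (its y) x 12 mm thick. Starts lying across the two bars like a bridge, 50 mm above the table, with the two small cheeses on it. Origin: centre of its underside, z up.
- plate_aside: A second, identical plate (160 mm along x, 64 mm along y, 12 mm thick), already set aside, loose and flat on the table: the start of the pile of plates. Origin: centre of its underside, z up.
- board: Wooden tasting board lying on the table, 190 mm (its x, pointing away from the robot) x 300 mm (its y, lengthwise) x 18 mm thick; it does not slide. A 22 mm hanging hole near one corner, at x +70 mm, y +125 mm, marks its hole end (+y, towards the robot's left). Origin: centre of its underside, z up.
- mould: Bystander: empty white perforated cheese mould, open cup 88 mm across its rim, 66 mm high, loose. Origin: centre of its underside.
- herb_jar: Bystander: small glass jar of herbs with a steel lid, 62 mm across, 74 mm high, loose. Origin: centre of its underside.
- bowl: Bystander: white ceramic bowl, 96 mm across its rim, 42 mm high, loose. Origin: centre of its underside.

How it is judged:
By the outcome, as a careful person would: the job done as asked, in the order asked, and still so for the second after the job is handed in, with the robot touching nothing.
It also fails if it takes over 138 s, if anything falls off the work surface, if the arm or the gripper's body presses on something with over 40 N, if the wrist force passes 120 N, or if a joint passes its speed limit or range.

## Working session

There is one attempt and no reset: what is moved stays moved. The work goes in short steps, Python scripts to look and compute and a tool call to move; the robot and the scene stay as the last step left them, time stands still between calls to the robot, and variables do not carry over. Pictures are saved under pics/ and viewed, and the job is handed in when it is done.

Besides the shell and the picture viewer there is one more tool, called after ">>>" by a JSON object that holds its "api" and its "payload", one argument or row to a line. send_rows: Moves the arm, as the interface text tells. Its arguments: {"type":"object","properties":{"hand":{"type":"array"},"linear":{"type":"array"},"twist":{"type":"array"},"force":{"type":"number"}},"required":["hand","linear","twist"]}

```bash
mkdir -p pics; python3 - <<'E'
from station import arm,cams
import cv2
for n in("scene","top"):
    s=cams.snapshot(n); cv2.imwrite(f"pics/{n}0.png",s["img"][:,:,::-1])
    print(n,s["K"].tolist(),s["R"].tolist(),s["t"].tolist())
st=arm.get_state(); print(st)
E
```

```text
scene [[581.7221806615813, 0.0, 320.2731323564814], [0.0, 581.7221806615813, 233.71657734859525], [0.0, 0.0, 1.0]] [[0.11511716758874463, 0.9933403868378883, 0.004786815548920351], [0.7450964027652984, -0.08315951239308049, -0.6617521031963232], [-0.6569470209328578, 0.07974566681205686, -0.7497074364791533]] [-70.2029332644966, -402.7781824852041, 1470.8374121953893]
top [[505.9798594095452, 0.0, 321.9538638975832], [0.0, 505.9798594095452, 234.7730297505604], [0.0, 0.0, 1.0]] [[0.025784590662737836, -0.9996529321928067, -0.005400929797642912], [-0.998885159146175, -0.025550327731413476, -0.039694075002922644], [0.03954230294096867, 0.006418404096142212, -0.9991972830062057]] [-0.27239217110484004, 620.3821978447592, 937.9157912326946]
{'time_s': 0.1, 'q': array([ 1.19478530e+00,  2.17686363e-01,  1.61481011e+00, -1.48945914e-05,
        1.31129080e+00, -1.12223333e-01]), 'dq': array([-0.00047856, -0.00120538, -0.00319092,  0.00127844, -0.00012877,
       -0.00025627]), 'tau': array([-1.39945128e-03, -3.98084450e+01, -3.04968417e+01, -2.59223343e-04,
        4.31450564e-03,  2.60861839e-05]), 'position': array([162.68273654, 602.68224377, 230.0750755 ]), 'eef_rot': array([-1.32368338, -1.0113231 ,  1.01444432]), 'contact_force': array([ 0.54994014,  1.02793745, -0.39515577]), 'ft_torque': array([-0.04075587,  0.02325816, -0.04036323]), 'opening': 0.9992808636208862}
```

View pics/scene0.png

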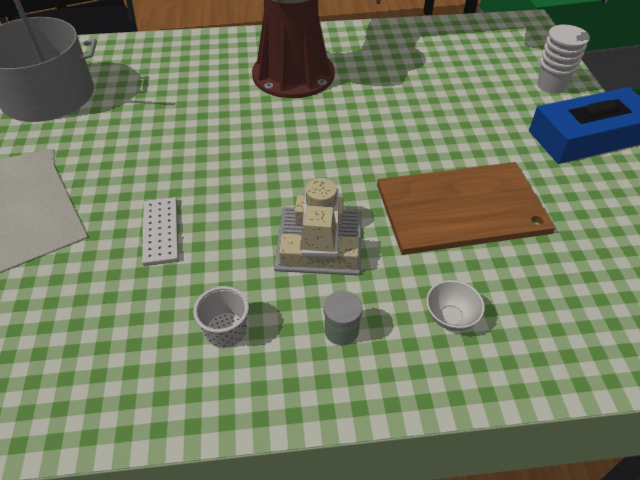

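View pics/top0.png

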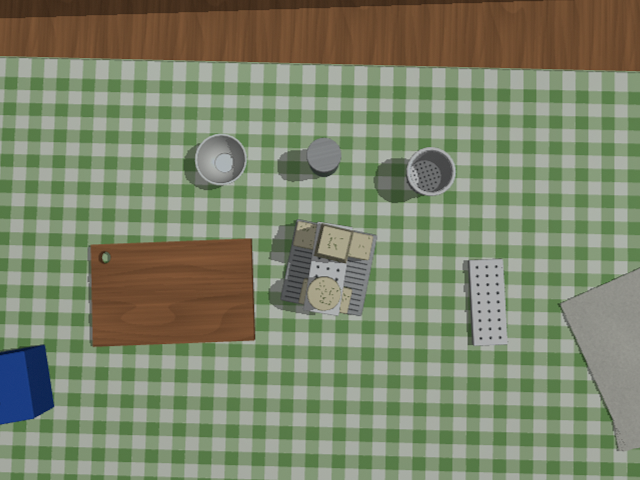

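```bash
cat > h.py <<'E'
import numpy as np, cv2
from station import arm,cams
def snap(n):
    s=cams.snapshot(n); s["bgr"]=s["img"][:,:,::-1].copy(); return s
def ray(s,px,z):
    px=np.atleast_2d(np.array(px,float)); d=np.linalg.inv(s["K"])@np.c_[px,np.ones(len(px))].T
    R,t=s["R"],s["t"]; c=-R.T@t; d=R.T@d; k=(z-c[2])/d[2]
    return (c[:,None]+d*k).T
def proj(s,X):
    X=np.atleast_2d(np.array(X,float)); p=s["K"]@(s["R"]@X.T+s["t"][:,None]); return (p[:2]/p[2]).T
def crop(s,x0,y0,x1,y1,f,name):
    cv2.imwrite(name,cv2.resize(s["bgr"][y0:y1,x0:x1],None,fx=f,fy=f,interpolation=cv2.INTER_CUBIC))
def state():
    from scipy.spatial.transform import Rotation as Ro
    s=arm.get_state(); M=Ro.from_rotvec(s["eef_rot"]).as_matrix()
    print("t",round(s["time_s"],2),"pos",s["position"].round(1),"jawx yaw",np.degrees(np.arctan2(M[1,0],M[0,0])).round(2),"open",round(s["opening"],3),"F",s["contact_force"].round(1),"q6",s["q"][5].round(2))
    return s,M
E
python3 - <<'E'
from h import *
s,M=state(); print(M.round(3))
t=snap("top"); crop(t,260,200,400,330,5,"pics/t1.png")
t=snap("scene"); crop(t,260,160,380,290,5,"pics/s1.png")
E
```

```text
t 0.1 pos [162.7 602.7 230.1] jawx yaw 74.89 open 0.999 F [ 0.5  1.  -0.4] q6 -0.11
[[ 0.261 -0.001 -0.965]
 [ 0.965 -0.002  0.261]
 [-0.002 -1.     0.   ]]
```

View pics/t1.png

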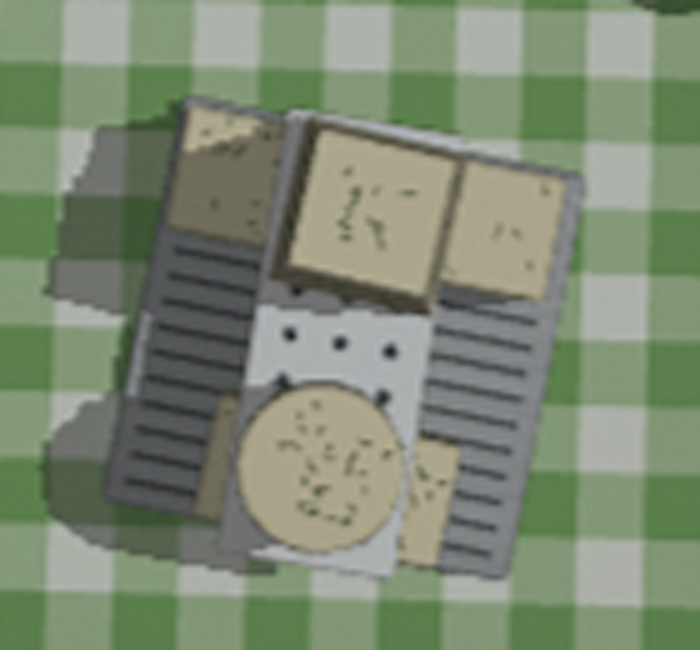

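View pics/s1.png

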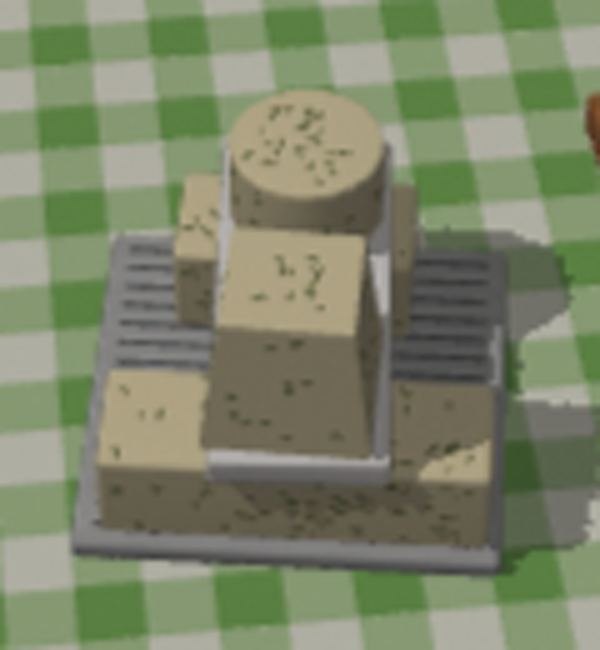

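```bash
python3 - <<'E'
from h import *
t=snap("top"); sc=snap("scene")
def T(l): return [((a+.5)/5-.5+260,(b+.5)/5-.5+200) for a,b in l]
def S(l): return [((a+.5)/5-.5+260,(b+.5)/5-.5+160) for a,b in l]
def show(n,s,p,z):
    P=ray(s,p,z)[:,:2]; print(n,P.round(1).tolist(),"ctr",P.mean(0).round(1)); 
    if len(P)>1: 
        D=np.roll(P,-1,0)-P; print("   len",np.hypot(*D.T).round(1),"ang",np.degrees(np.arctan2(D[:,1],D[:,0])).round(1))
show("pyr",t,T([(318,125),(460,158),(433,300),(289,267)]),118)
show("pyrS",sc,S([(231,232),(365,236),(357,335),(218,325)]),118)
show("round",t,T([(321,467)]),98); show("roundS",sc,S([(307,145)]),98)
show("long",t,T([(187,105),(565,176),(543,299),(164,230)]),50)
show("longS",sc,S([(97,466),(492,481)]),50)
show("short",t,T([(438,566),(460,445),(220,397),(197,515)]),50)
show("tray",t,T([(185,100),(583,178),(505,578),(107,498)]),10)
show("plate near",t,T([(218,548),(390,578)]),62)
show("plateS far",sc,S([(209,457),(389,462)]),62)
for s in(t,sc):
    hsv=cv2.cvtColor(s["bgr"],cv2.COLOR_BGR2HSV)
    m=cv2.inRange(hsv,(5,90,60),(20,255,255)); 
    cs=cv2.findContours(m,0,1)[0]
    for c in cs:
        if cv2.contourArea(c)>3000 and c[:,0,1].min()>120:
            q=cv2.approxPolyDP(cv2.convexHull(c),8,True)[:,0]; print(q.tolist()); show("board",s,q,18)
    crop(s,440,240,540,360,5,"pics/pa.png") if s is t else 0
crop(t,75,225,265,355,4,"pics/bd.png")
E
```

```text
pyr [[633.1, 13.3], [623.2, -34.3], [575.7, -26.5], [585.4, 21.8]] ctr [604.3  -6.4]
   len [48.7 48.2 49.2 48.4] ang [-101.6  170.6   78.6  -10.1]
pyrS [[578.9, -22.0], [585.9, 23.5], [631.1, 15.0], [621.5, -30.6]] ctr [604.4  -3.6]
   len [46.1 46.  46.6 43.4] ang [  81.3  -10.7 -101.9  168.6]
round [[517.8, 9.4]] ctr [517.8   9.4]
roundS [[518.8, 11.4]] ctr [518.8  11.4]
long [[643.1, 61.1], [621.0, -75.8], [576.5, -68.9], [597.8, 68.2]] ctr [609.6  -3.9]
   len [138.8  45.  138.7  45.9] ang [-99.2 171.1  81.2  -8.8]
longS [[621.5, -74.4], [643.7, 62.1]] ctr [632.6  -6.1]
   len [138.3 138.3] ang [ 80.8 -99.2]
short [[480.0, -33.4], [523.4, -40.3], [538.3, 46.3], [495.9, 53.4]] ctr [509.4   6.5]
   len [44.  87.9 43.  88.3] ang [  -9.    80.2  170.5 -100.4]
tray [[647.7, 64.2], [622.1, -86.4], [471.7, -60.5], [497.5, 89.3]] ctr [559.7   1.7]
   len [152.7 152.6 152.  152.2] ang [-99.6 170.2  80.2  -9.5]
plate near [[485.6, 45.1], [476.6, -16.0]] ctr [481.1  14.6]
   len [61.8 61.8] ang [-98.3  81.7]
plateS far [[631.8, -35.7], [640.9, 25.9]] ctr [636.4  -4.9]
   len [62.3 62.3] ang [ 81.6 -98.4]
[[251, 239], [253, 339], [93, 346], [91, 245]]
board [[608.7, 147.9], [423.5, 138.4], [402.7, 434.9], [589.8, 446.8]] ctr [506.2 292. ]
   len [185.4 297.3 187.5 299.6] ang [-177.1   94.     3.7  -86.4]
[[554, 226], [402, 254], [377, 182], [516, 163]]
board [[587.1, 450.5], [622.7, 148.4], [430.4, 137.1], [405.5, 438.8]] ctr [511.4 293.7]
   len [304.3 192.6 302.8 182. ] ang [ -83.3 -176.6   94.7    3.7]
```

View pics/pa.png

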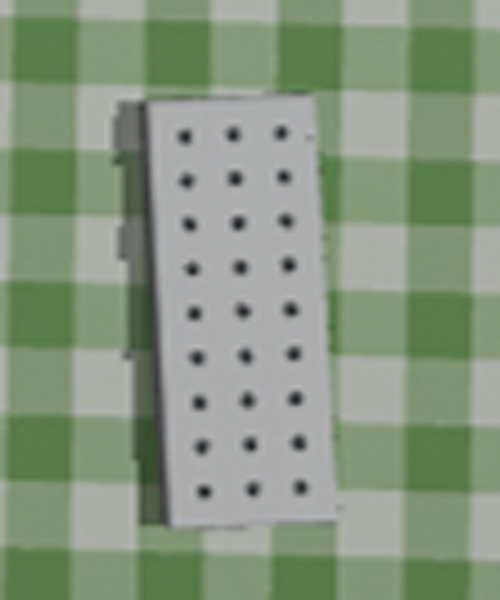

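View pics/bd.png

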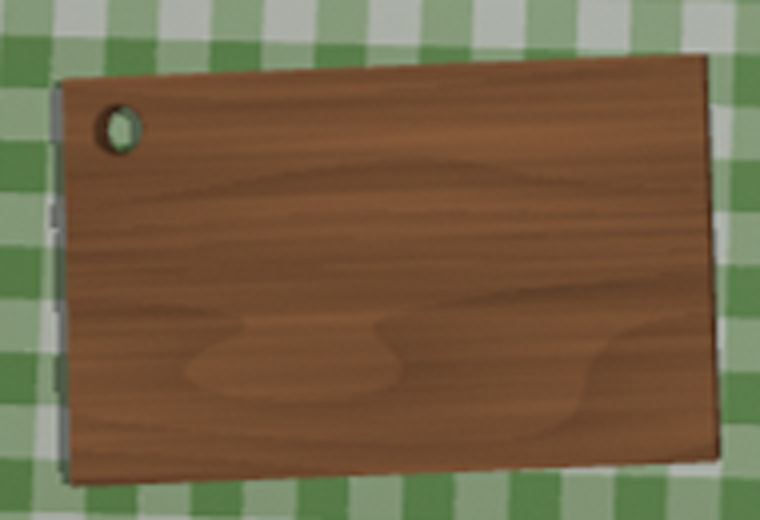

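```bash
python3 - <<'E'
from h import *
t=snap("top"); sc=snap("scene")
def C(l,f,x,y): return [((a+.5)/f-.5+x,(b+.5)/f-.5+y) for a,b in l]
def show(n,s,p,z):
    P=ray(s,p,z)[:,:2]; D=np.roll(P,-1,0)-P; print(n,P.round(1).tolist(),"ctr",P.mean(0).round(1),np.hypot(*D.T).round(1),"ang",np.degrees(np.arctan2(D[:,1],D[:,0])).round(1)); return P
P=show("board",t,C([(62,80),(707,55),(719,460),(69,485)],4,75,225),18)
show("hole",t,C([(119,130),(119,130.1)],4,75,225),18)
show("aside",t,C([(147,100),(314,95),(339,522),(169,527)],5,440,240),12)
show("asideholes",t,C([(185,136),(281,133),(301,488),(204,491)],5,440,240),12)
crop(sc,130,180,200,280,6,"pics/sa.png")
crop(sc,370,155,560,255,4,"pics/sb.png")
E
```

```text
board [[590.4, 448.5], [609.9, 147.2], [422.4, 135.8], [402.8, 437.0]] ctr [506.4 292.1] [301.9 187.8 301.8 188. ] ang [ -86.3 -176.5   93.7    3.5]
hole [[567.8, 420.8], [567.8, 420.8]] ctr [567.8 420.8] [0. 0.] ang [-177.5    2.5]
aside [[580.7, -260.7], [584.2, -323.1], [425.9, -334.2], [422.3, -271.2]] ctr [ 503.3 -297.3] [ 62.5 158.7  63.2 158.7] ang [ -86.8 -176.    93.2    3.8]
asideholes [[567.7, -275.1], [569.7, -310.9], [438.0, -320.0], [436.0, -284.0]] ctr [ 502.8 -297.5] [ 35.9 132.   36.1 132. ] ang [ -86.7 -176.1   93.3    3.8]
```

View pics/sa.png

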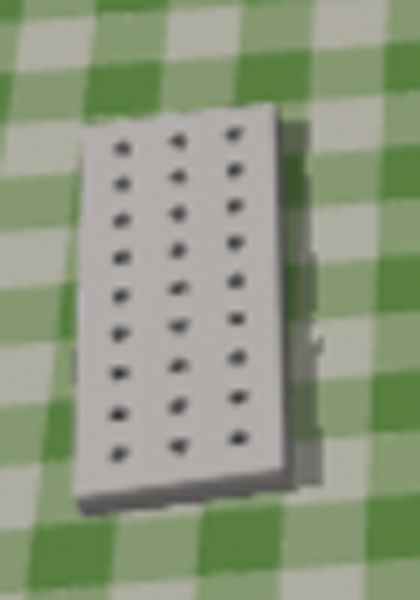

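View pics/sb.png

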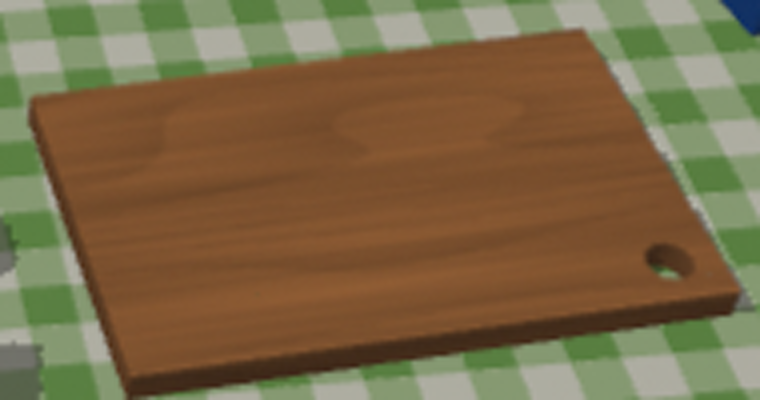

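```bash
python3 - <<'E'
from h import *
sc=snap("scene")
def C(l,f,x,y): return [((a+.5)/f-.5+x,(b+.5)/f-.5+y) for a,b in l]
def show(n,s,p,z):
    P=ray(s,p,z)[:,:2]; D=np.roll(P,-1,0)-P; print(n,"ctr",P.mean(0).round(1),np.hypot(*D.T).round(1),"ang",np.degrees(np.arctan2(D[:,1],D[:,0])).round(1)); return P
show("board",sc,C([(32,98),(583,30),(740,292),(132,378)],4,370,155),18)
show("aside",sc,C([(122,148),(234,134),(239,438),(119,455)],6,130,180),12)
b=np.array([506.8,293]);a=np.radians(3.6);R=np.array([[np.cos(a),-np.sin(a)],[np.sin(a),np.cos(a)]])
for n,l in dict(round=(-43,104),short=(-43,0),pyr=(-43,-105),long=(33,0)).items(): print(n,(b+R@l).round(1))
E
```

```text
board ctr [506.9 295.1] [299.2 188.9 298.9 189.7] ang [  93.7    3.5  -86.1 -176.4]
aside ctr [ 502.4 -296.2] [ 36.3 132.4  36.  132.7] ang [  93.9    3.8  -85.6 -176. ]
round [457.4 394.1]
short [463.9 290.3]
pyr [470.5 185.5]
long [539.7 295.1]
```

>>> {"api": "send_rows", "payload": {
  "hand": [1, 1, 1, 1, 1, 1, 1, 1, 1, 1],
  "linear": [
    [0.59, -0.98, 0],
    [0.59, -0.98, 0],
    [0.59, -0.98, 0],
    [0.59, -0.98, 0],
    [0.59, -0.98, 0],
    [0.59, -0.98, 0],
    [0.59, -0.98, 0],
    [0.59, -0.98, 0],
    [0.59, -0.98, 0],
    [0.59, -0.98, 0]
  ],
  "twist": [0.1, 0.1, 0.1, 0.1, 0.1, 0.1, 0.1, 0.1, 0.1, 0.1],
  "force": 40
}}

```text
time_s: 1.7
position: [464.1, 101.9, 234.5]
eef_rot: [-1.277, -1.111, 1.091]
contact_force: [0.3, -0.6, 0.1]
opening: 1.003
```

```bash
python3 -c "
from h import *;state()"
```

```text
t 1.7 pos [464.1 101.9 234.5] jawx yaw 81.61 open 1.003 F [ 0.3 -0.6  0.1] q6 -1.36
```

>>> {"api": "send_rows", "payload": {
  "hand": [1, 1, 1, 1, 1],
  "linear": [
    [0.54, -0.92, 0],
    [0.54, -0.92, -0.2],
    [0, 0, -0.8],
    [0, 0, -0.8],
    [0, 0, 0]
  ],
  "twist": [0, 0, 0, 0, 0]
}}

```text
time_s: 2.33
position: [523.5, 1.0, 145.6]
eef_rot: [-1.287, -1.11, 1.081]
contact_force: [-1.0, -0.1, -0.6]
opening: 0.998
```

```bash
python3 -c "
from h import *;s,M=state();print(M.round(3))"
```

```text
t 2.33 pos [523.5   1.  145.6] jawx yaw 81.11 open 0.998 F [-1.  -0.1 -0.6] q6 -1.56
[[ 0.154  0.019 -0.988]
 [ 0.988  0.005  0.155]
 [ 0.008 -1.    -0.018]]
```

>>> {"api": "send_rows", "payload": {
  "hand": [1, 1, 1, 1, 1],
  "linear": [
    [-0.1, 0.18, 0],
    [0, 0, -0.6],
    [0, 0, -0.6],
    [0, 0, -0.3],
    [0, 0, 0]
  ],
  "twist": [0, 0, 0, 0, 0]
}}

```text
time_s: 2.95
position: [524.9, 13.0, 79.6]
eef_rot: [-1.298, -1.125, 1.074]
contact_force: [-0.3, 0.0, 0.1]
opening: 1.005
```

```bash
python3 -c "
from h import *;s,M=state();print(M[:,1].round(3))
crop(snap('scene'),220,80,420,290,3,'pics/s2.png')"
```

```text
t 2.95 pos [524.9  13.   79.6] jawx yaw 81.3 open 1.005 F [-0.3  0.   0.1] q6 -1.54
[ 0.036  0.004 -0.999]
```

View pics/s2.png

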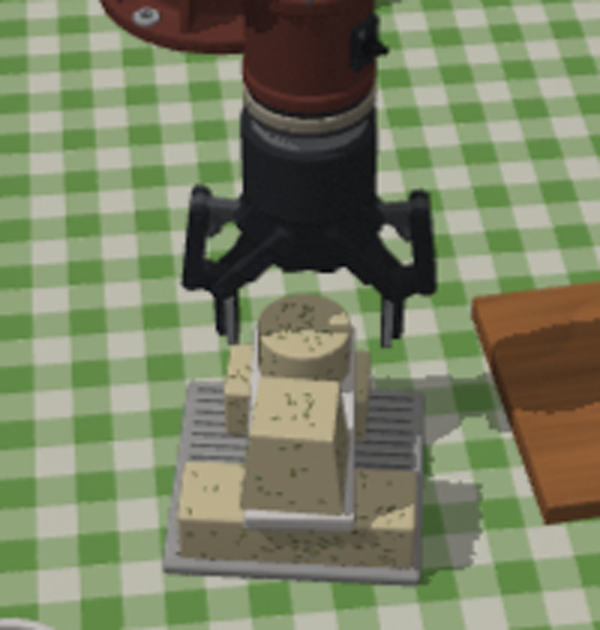

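>>> {"api": "send_rows", "payload": {
  "hand": [1, 1, 1],
  "linear": [
    [-0.12, -0.05, -0.15],
    [0, 0, -0.15],
    [0, 0, 0]
  ],
  "twist": [0, 0, 0]
}}

```text
time_s: 3.38
position: [521.5, 10.1, 67.5]
eef_rot: [-1.303, -1.13, 1.071]
contact_force: [0.4, 1.2, 0.6]
opening: 1.0
```

```bash
python3 -c "
from h import *;s,M=state();print(M[:,1].round(3))"
```

```text
t 3.38 pos [521.5  10.1  67.5] jawx yaw 81.31 open 1.0 F [0.4 1.2 0.6] q6 -1.55
[ 0.043  0.003 -0.999]
```

>>> {"api": "send_rows", "payload": {
  "hand": [1, 0, 0, 0, 0, 0],
  "linear": [
    [-0.07, 0, -0.08],
    [0, 0, 0],
    [0, 0, 0],
    [0, 0, 0],
    [0, 0, 0],
    [0, 0, 0]
  ],
  "twist": [0, 0, 0, 0, 0, 0]
}}

```text
time_s: 4.12
position: [518.5, 9.9, 64.0]
eef_rot: [-1.304, -1.131, 1.07]
contact_force: [0.4, -0.6, 0.3]
opening: 0.667
```

```bash
python3 -c "
from h import *;s,M=state();print(M[:,1].round(3))
crop(snap('scene'),220,80,420,290,3,'pics/s3.png')"
```

```text
t 4.12 pos [518.5   9.9  64. ] jawx yaw 81.29 open 0.667 F [ 0.4 -0.6  0.3] q6 -1.55
[ 0.044  0.003 -0.999]
```

View pics/s3.png

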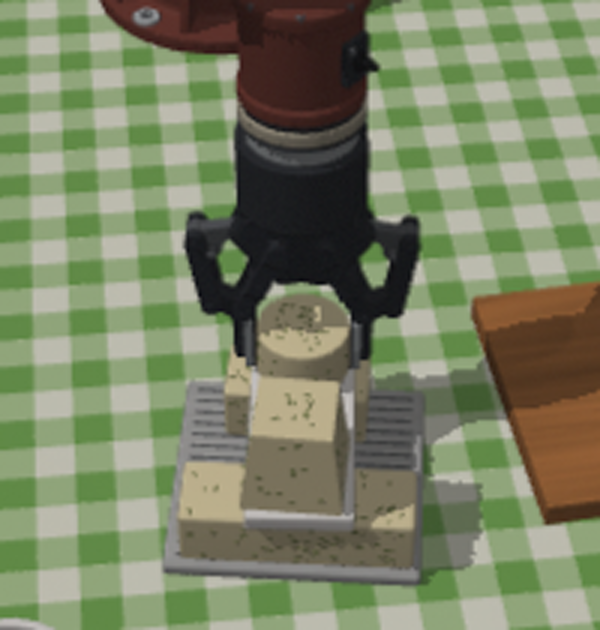

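>>> {"api": "send_rows", "payload": {
  "hand": [0, 0, 0, 0, 0],
  "linear": [
    [0, 0, 0.2],
    [0, 0, 0.5],
    [0, 0, 0.7],
    [0, 0, 0.7],
    [0, 0, 0]
  ],
  "twist": [0, 0, 0, 0, 0]
}}

```text
time_s: 4.8
position: [517.1, 10.1, 172.8]
eef_rot: [-1.303, -1.13, 1.071]
contact_force: [0.4, -0.6, -1.1]
opening: 0.666
```

```bash
python3 -c "
from h import *;s,M=state();print(M[:,1].round(3))"
```

```text
t 4.8 pos [517.1  10.1 172.8] jawx yaw 81.29 open 0.666 F [ 0.4 -0.6 -1.1] q6 -1.54
[ 0.043  0.004 -0.999]
```

>>> {"api": "send_rows", "payload": {
  "hand": [0, 0, 0, 0, 0, 0, 0, 0, 0, 0],
  "linear": [
    [-0.06, 0.4, 0],
    [-0.12, 0.8, 0],
    [-0.12, 0.8, 0],
    [-0.12, 0.8, 0],
    [-0.12, 0.8, 0],
    [-0.12, 0.8, 0],
    [-0.12, 0.8, 0],
    [-0.12, 0.8, 0],
    [-0.12, 0.8, 0],
    [-0.08, 0.4, 0]
  ],
  "twist": [0, 0, 0, 0, 0, 0, 0, 0, 0, 0]
}}

```text
time_s: 6.05
position: [450.5, 375.9, 158.2]
eef_rot: [-1.299, -1.108, 1.083]
contact_force: [0.3, -0.3, -1.2]
opening: 0.669
```

```bash
python3 -c "
from h import *;s,M=state();print(M[:,1].round(3))"
```

```text
t 6.05 pos [450.5 375.9 158.2] jawx yaw 81.0 open 0.669 F [ 0.3 -0.3 -1.2] q6 -0.82
[ 0.023 -0.005 -1.   ]
```

>>> {"api": "send_rows", "payload": {
  "hand": [0, 0, 0, 0, 0, 0],
  "linear": [
    [0.1, 0.3, -0.2],
    [0, 0, -0.6],
    [0, 0, -0.6],
    [0, 0, -0.4],
    [0, 0, 0],
    [0, 0, 0]
  ],
  "twist": [0, 0, 0, 0, 0, 0]
}}

```text
time_s: 6.8
position: [453.9, 389.4, 62.3]
eef_rot: [-1.299, -1.104, 1.09]
contact_force: [-0.1, 0.7, -0.9]
opening: 0.666
```

```bash
python3 -c "
from h import *;s,M=state();print(M[:,1].round(3))"
```

```text
t 6.8 pos [453.9 389.4  62.3] jawx yaw 81.09 open 0.666 F [-0.1  0.7 -0.9] q6 -0.8
[ 0.019 -0.01  -1.   ]
```

>>> {"api": "send_rows", "payload": {
  "hand": [0, 0, 0, 0, 0],
  "linear": [
    [0.07, 0.11, -0.3],
    [0.02, 0.03, -0.25],
    [0, 0, -0.14],
    [0, 0, -0.05],
    [0, 0, 0]
  ],
  "twist": [0, 0, 0, 0, 0]
}}

```text
time_s: 7.42
position: [460.5, 398.0, 25.3]
eef_rot: [-1.3, -1.108, 1.086]
contact_force: [-0.3, -0.3, -1.1]
opening: 0.67
```

```bash
python3 -c "
from h import *;s,M=state();print(M[:,1].round(3))"
```

```text
t 7.42 pos [460.5 398.   25.3] jawx yaw 81.09 open 0.67 F [-0.3 -0.3 -1.1] q6 -0.79
[ 0.023 -0.007 -1.   ]
```

>>> {"api": "send_rows", "payload": {
  "hand": [0, 0, 0],
  "linear": [
    [-0.06, -0.06, -0.04],
    [0, 0, -0.04],
    [0, 0, 0]
  ],
  "twist": [0, 0, 0]
}}

```text
time_s: 7.8
position: [457.6, 395.0, 21.8]
eef_rot: [-1.3, -1.109, 1.085]
contact_force: [-0.4, 0.3, -0.6]
opening: 0.666
```

>>> {"api": "send_rows", "payload": {
  "hand": [0, 0],
  "linear": [
    [0, 0, -0.03],
    [0, 0, 0]
  ],
  "twist": [0, 0]
}}

```text
time_s: 8.05
position: [458.0, 395.2, 20.6]
eef_rot: [-1.3, -1.11, 1.085]
contact_force: [0.1, 0.9, -0.7]
opening: 0.666
```

>>> {"api": "send_rows", "payload": {
  "hand": [0, 0, 0.85, 0.85, 0.85],
  "linear": [
    [0, 0, -0.03],
    [0, 0, 0],
    [0, 0, 0],
    [0, 0, 0],
    [0, 0, 0]
  ],
  "twist": [0, 0, 0, 0, 0]
}}

```text
time_s: 8.68
position: [458.7, 395.8, 20.7]
eef_rot: [-1.3, -1.111, 1.084]
contact_force: [-0.3, -0.4, 0.5]
opening: 0.847
```

```bash
python3 -c "
from h import *;s,M=state();print(M[:,1].round(3))
crop(snap('scene'),370,60,570,260,3,'pics/s4.png')"
```

```text
t 8.68 pos [458.7 395.8  20.7] jawx yaw 81.09 open 0.847 F [-0.3 -0.4  0.5] q6 -0.79
[ 0.026 -0.005 -1.   ]
```

View pics/s4.png

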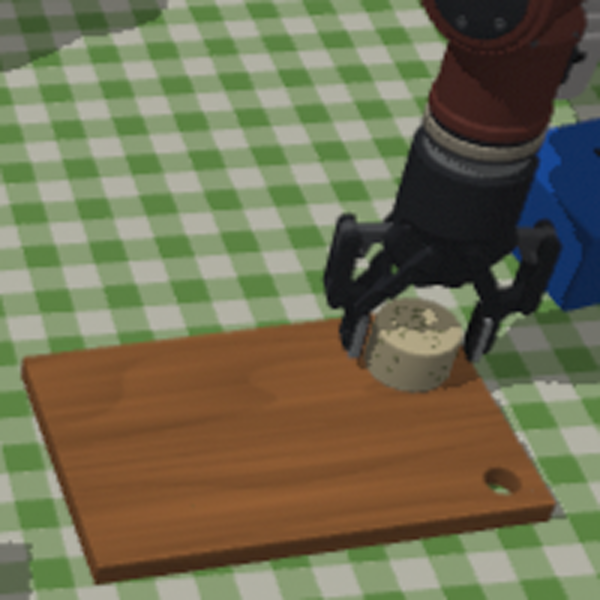

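>>> {"api": "send_rows", "payload": {
  "hand": [1, 1, 1, 1, 1, 1, 1, 1, 1, 1],
  "linear": [
    [0, 0, 0.3],
    [0, 0, 0.8],
    [0, 0, 0.9],
    [0, 0, 0.9],
    [0.15, -0.4, 0.1],
    [0.3, -0.8, 0],
    [0.3, -0.8, 0],
    [0.3, -0.8, 0],
    [0.3, -0.8, 0],
    [0.3, -0.8, 0]
  ],
  "twist": [0, 0, 0, 0, -0.05, -0.05, -0.05, -0.05, -0.05, -0.05]
}}

```text
time_s: 9.98
position: [540.2, 167.3, 178.1]
eef_rot: [-1.313, -1.09, 1.063]
contact_force: [0.7, 0.0, 0.1]
opening: 0.999
```

```bash
python3 -c "
from h import *;s,M=state();print(M[:,1].round(3))
s=snap('top');crop(s,75,225,265,355,4,'pics/t4.png')"
```

```text
t 9.97 pos [540.2 167.3 178.1] jawx yaw 79.49 open 0.999 F [0.7 0.  0.1] q6 -1.2
[ 0.027 -0.006 -1.   ]
```

View pics/t4.png

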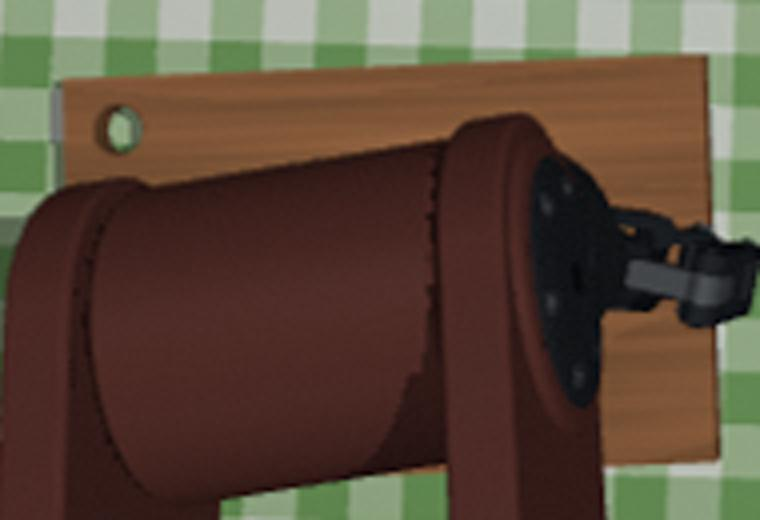

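>>> {"api": "send_rows", "payload": {
  "hand": [1, 1, 1, 1, 1, 1],
  "linear": [
    [0.3, -0.8, 0],
    [0.3, -0.8, 0],
    [0.3, -0.8, 0],
    [0.15, -0.4, 0],
    [0, 0, 0],
    [0, 0, 0]
  ],
  "twist": [0, 0, 0, 0, 0, 0]
}}

```text
time_s: 10.78
position: [591.4, 15.2, 174.3]
eef_rot: [-1.315, -1.078, 1.063]
contact_force: [-0.3, -0.4, -0.6]
opening: 1.002
```

```bash
python3 -c "
from h import *;s,M=state();print(M[:,1].round(3))
s=snap('top');crop(s,75,225,265,355,4,'pics/t4.png')"
```

```text
t 10.78 pos [591.4  15.2 174.3] jawx yaw 79.03 open 1.002 F [-0.3 -0.4 -0.6] q6 -1.46
[ 0.02 -0.01 -1.  ]
```

View pics/t4.png

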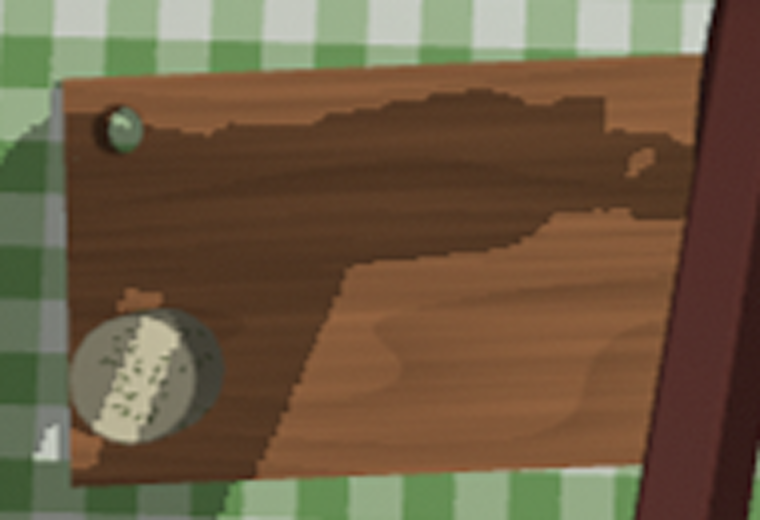

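>>> {"api": "send_rows", "payload": {
  "hand": [1, 1, 1, 1, 1],
  "linear": [
    [0.26, -0.4, 0],
    [0, 0, -0.3],
    [0, 0, -0.3],
    [0, 0, 0],
    [0, 0, 0]
  ],
  "twist": [0, 0, 0, 0, 0]
}}

```text
time_s: 11.45
position: [603.7, -2.6, 140.8]
eef_rot: [-1.31, -1.08, 1.067]
contact_force: [1.0, -1.0, -0.2]
opening: 1.002
```

```bash
python3 -c "
from h import *;s,M=state();print(M[:,1].round(3))
s=snap('top');P=ray(s,[((133.5)/4-.5+75,378.5/4-.5+225)],54);print('round at',P)
crop(snap('scene'),220,80,420,290,3,'pics/s5.png')"
```

```text
t 11.45 pos [603.7  -2.6 140.8] jawx yaw 79.3 open 1.002 F [ 1.  -1.  -0.2] q6 -1.5
[ 0.017 -0.009 -1.   ]
round at [[457.87451839 394.11044454  54.        ]]
```

View pics/s5.png

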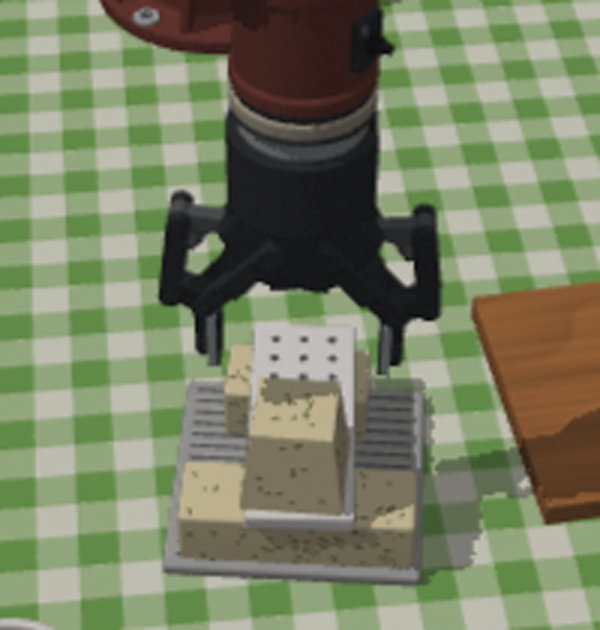

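>>> {"api": "send_rows", "payload": {
  "hand": [1, 1, 1, 1, 1, 1],
  "linear": [
    [0, -0.04, -0.4],
    [0, 0, -0.5],
    [0, 0, -0.4],
    [0, 0, -0.2],
    [0, 0, 0],
    [0, 0, 0]
  ],
  "twist": [0, 0, 0, 0, 0, 0]
}}

```text
time_s: 12.3
position: [603.6, -5.0, 62.2]
eef_rot: [-1.312, -1.081, 1.066]
contact_force: [-0.0, -0.4, 0.1]
opening: 1.002
```

```bash
python3 -c "
from h import *;s,M=state();print(M[:,1].round(3))"
```

```text
t 12.3 pos [603.6  -5.   62.2] jawx yaw 79.3 open 1.002 F [-0.  -0.4  0.1] q6 -1.5
[ 0.019 -0.01  -1.   ]
```

>>> {"api": "send_rows", "payload": {
  "hand": [0, 0, 0, 0, 0],
  "linear": [
    [0, 0, -0.02],
    [0, 0, 0],
    [0, 0, 0],
    [0, 0, 0],
    [0, 0, 0]
  ],
  "twist": [0, 0, 0, 0, 0],
  "force": 45
}}

```text
time_s: 12.92
position: [605.0, -5.0, 63.5]
eef_rot: [-1.314, -1.083, 1.065]
contact_force: [-0.6, 0.9, -1.3]
opening: 0.656
```

```bash
python3 -c "
from h import *;s,M=state();print(M[:,1].round(3))
crop(snap('scene'),260,100,380,260,4,'pics/s6.png')"
```

```text
t 12.93 pos [605.   -5.   63.5] jawx yaw 79.29 open 0.656 F [-0.6  0.9 -1.3] q6 -1.5
[ 0.023 -0.01  -1.   ]
```

View pics/s6.png

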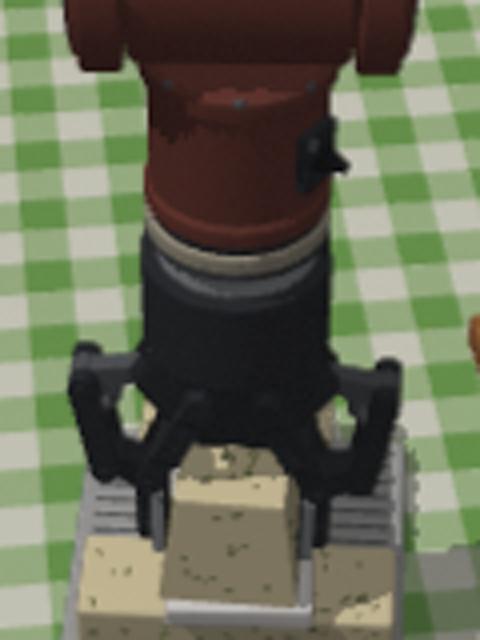

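>>> {"api": "send_rows", "payload": {
  "hand": [0, 0, 0, 0],
  "linear": [
    [0, 0, 0.1],
    [0, 0, 0.2],
    [0, 0, 0.2],
    [0, 0, 0]
  ],
  "twist": [0, 0, 0, 0]
}}

```text
time_s: 13.48
position: [605.2, -5.0, 90.5]
eef_rot: [-1.315, -1.084, 1.064]
contact_force: [0.5, -0.3, -1.7]
opening: 0.663
```

```bash
python3 -c "
from h import *;s,M=state();print(M[:,1].round(3))
crop(snap('scene'),260,100,380,260,4,'pics/s7.png')"
```

```text
t 13.47 pos [605.2  -5.   90.5] jawx yaw 79.29 open 0.663 F [ 0.5 -0.3 -1.7] q6 -1.5
[ 0.023 -0.01  -1.   ]
```

View pics/s7.png

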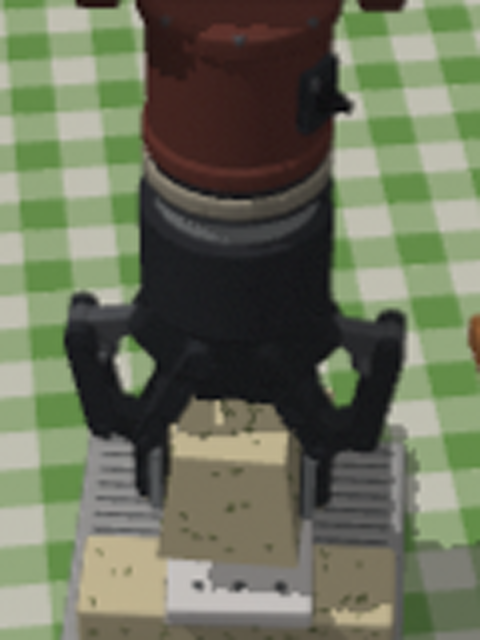

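>>> {"api": "send_rows", "payload": {
  "hand": [0, 0, 0, 0, 0, 0, 0, 0, 0, 0],
  "linear": [
    [0, 0, 0.4],
    [-0.15, 0.2, 0.3],
    [-0.3, 0.4, 0],
    [-0.4, 0.57, 0],
    [-0.4, 0.57, 0],
    [-0.4, 0.57, 0],
    [-0.4, 0.57, 0],
    [-0.4, 0.57, 0],
    [-0.2, 0.3, 0],
    [0, 0, 0]
  ],
  "twist": [0, 0, 0.3, 0.34, 0.34, 0.34, 0.34, 0.34, 0.34, 0],
  "force": 60
}}

```text
time_s: 14.78
position: [455.4, 195.6, 126.4]
eef_rot: [-1.185, -1.28, 1.26]
contact_force: [-0.0, -1.0, -1.8]
opening: 0.652
```

```bash
python3 -c "
from h import *;s,M=state();print(M[:,1].round(3))
crop(snap('scene'),330,60,530,240,3,'pics/s8.png')"
```

```text
t 14.78 pos [455.4 195.6 126.4] jawx yaw 94.52 open 0.652 F [-0.  -1.  -1.8] q6 -1.38
[ 0.018 -0.001 -1.   ]
```

View pics/s8.png

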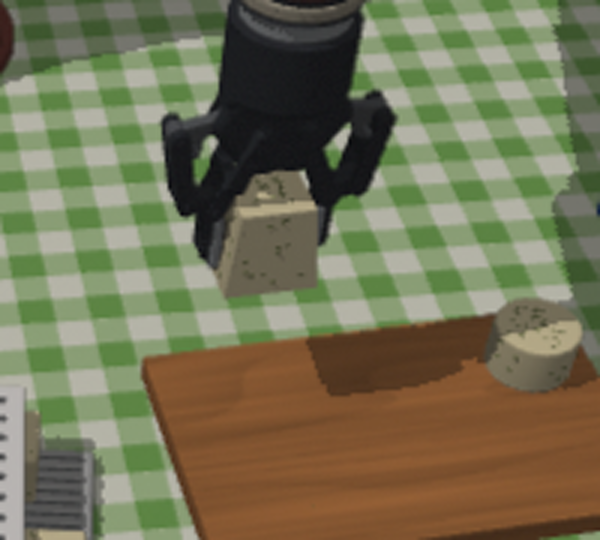

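>>> {"api": "send_rows", "payload": {
  "hand": [0, 0, 0, 0, 0, 0],
  "linear": [
    [0.3, -0.19, 0],
    [0, 0, -0.4],
    [0, 0, -0.5],
    [0, 0, -0.4],
    [0, 0, 0],
    [0, 0, 0]
  ],
  "twist": [-0.15, 0, 0, 0, 0, 0]
}}

```text
time_s: 15.58
position: [480.4, 179.4, 62.2]
eef_rot: [-1.206, -1.266, 1.237]
contact_force: [-0.2, 0.6, -0.4]
opening: 0.648
```

```bash
python3 -c "
from h import *;s,M=state();print(M[:,1].round(3))
crop(snap('scene'),330,60,530,240,3,'pics/s9.png')"
```

```text
t 15.57 pos [480.4 179.4  62.2] jawx yaw 92.95 open 0.648 F [-0.2  0.6 -0.4] q6 -1.39
[ 0.027 -0.002 -1.   ]
```

View pics/s9.png

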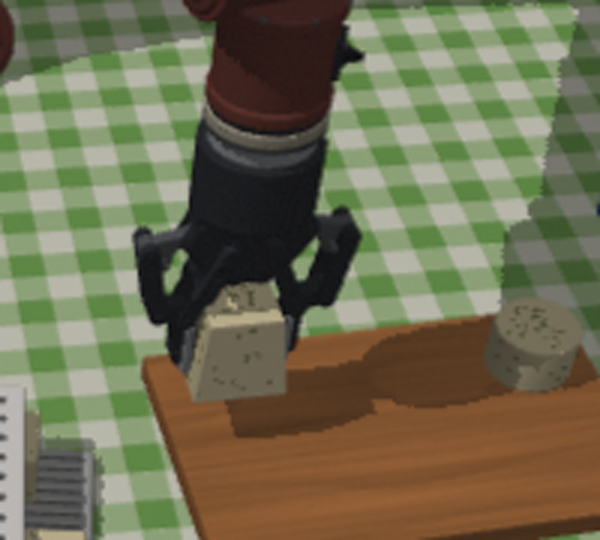

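>>> {"api": "send_rows", "payload": {
  "hand": [0, 0, 0, 0, 0, 0],
  "linear": [
    [-0.2, 0.13, -0.1],
    [0, 0, -0.2],
    [0, 0, -0.2],
    [0, 0, -0.12],
    [0, 0, 0],
    [0, 0, 0]
  ],
  "twist": [0.1, 0, 0, 0, 0, 0]
}}

```text
time_s: 16.38
position: [470.6, 186.8, 30.6]
eef_rot: [-1.202, -1.277, 1.244]
contact_force: [-0.2, -0.6, -0.9]
opening: 0.652
```

```bash
python3 -c "
from h import *;s,M=state();print(M[:,1].round(3))
crop(snap('scene'),330,60,530,240,3,'pics/s10.png')"
```

```text
t 16.38 pos [470.6 186.8  30.6] jawx yaw 93.64 open 0.652 F [-0.2 -0.6 -0.9] q6 -1.38
[ 0.029 -0.001 -1.   ]
```

View pics/s10.png

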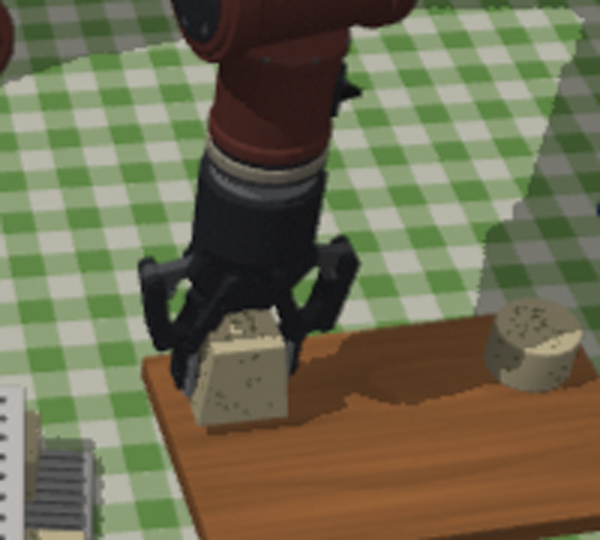

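>>> {"api": "send_rows", "payload": {
  "hand": [0, 0, 0, 0, 0],
  "linear": [
    [0, 0, -0.1],
    [0, 0, -0.06],
    [0, 0, -0.03],
    [0, 0, 0],
    [0, 0, 0]
  ],
  "twist": [0, 0, 0, 0, 0]
}}

```text
time_s: 17.05
position: [471.3, 186.9, 21.0]
eef_rot: [-1.203, -1.278, 1.243]
contact_force: [0.4, 0.2, -1.4]
opening: 0.651
```

```bash
python3 -c "
from h import *;s,M=state();print(M[:,1].round(3))"
```

```text
t 17.05 pos [471.3 186.9  21. ] jawx yaw 93.62 open 0.651 F [ 0.4  0.2 -1.4] q6 -1.38
[ 0.031 -0.001 -1.   ]
```

>>> {"api": "send_rows", "payload": {
  "hand": [0, 0, 0, 0],
  "linear": [
    [0, 0, -0.03],
    [-0.01, -0.01, -0.03],
    [0, 0, 0],
    [0, 0, 0]
  ],
  "twist": [0, 0, 0, 0]
}}

```text
time_s: 17.55
position: [471.8, 187.0, 19.5]
eef_rot: [-1.203, -1.279, 1.241]
contact_force: [1.1, 0.5, -0.6]
opening: 0.651
```

```bash
python3 -c "
from h import *;s,M=state();print(M[:,1].round(3))"
```

```text
t 17.55 pos [471.8 187.   19.5] jawx yaw 93.62 open 0.651 F [ 1.1  0.5 -0.6] q6 -1.38
[ 0.032 -0.    -0.999]
```

>>> {"api": "send_rows", "payload": {
  "hand": [0, 0.8, 0.8, 0.85, 0.85, 0.85],
  "linear": [
    [0, 0, -0.02],
    [0, 0, 0],
    [0, 0, 0],
    [0, 0, 0.3],
    [0, 0, 0.8],
    [0, 0, 0.9]
  ],
  "twist": [0, 0, 0, 0, 0, 0]
}}

```text
time_s: 18.3
position: [468.6, 185.9, 119.1]
eef_rot: [-1.199, -1.272, 1.246]
contact_force: [1.1, -0.1, -2.0]
opening: 0.851
```

```bash
python3 -c "
from h import *;s,M=state();print(M[:,1].round(3))
crop(snap('scene'),330,60,530,240,3,'pics/s11.png')"
```

```text
t 18.3 pos [468.6 185.9 119.1] jawx yaw 93.61 open 0.851 F [ 1.1 -0.1 -2. ] q6 -1.39
[ 0.024 -0.002 -1.   ]
```

View pics/s11.png

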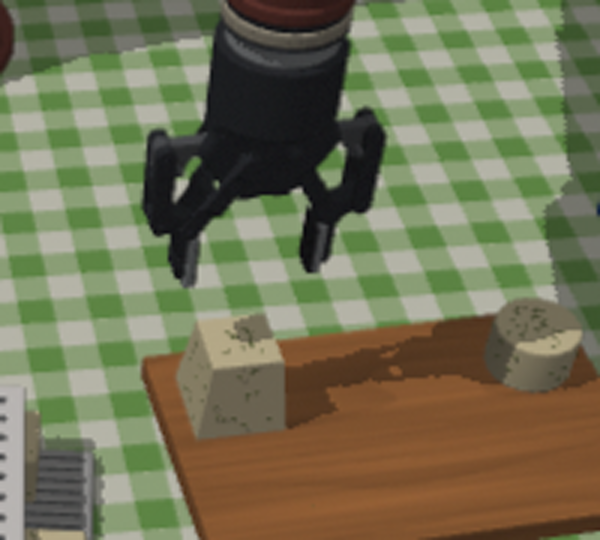

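```bash
python3 -c "
from h import *
crop(snap('top'),260,200,400,330,5,'pics/t5.png');crop(snap('scene'),260,160,380,290,5,'pics/s12.png')"
```

```text
(no output)
```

View pics/t5.png

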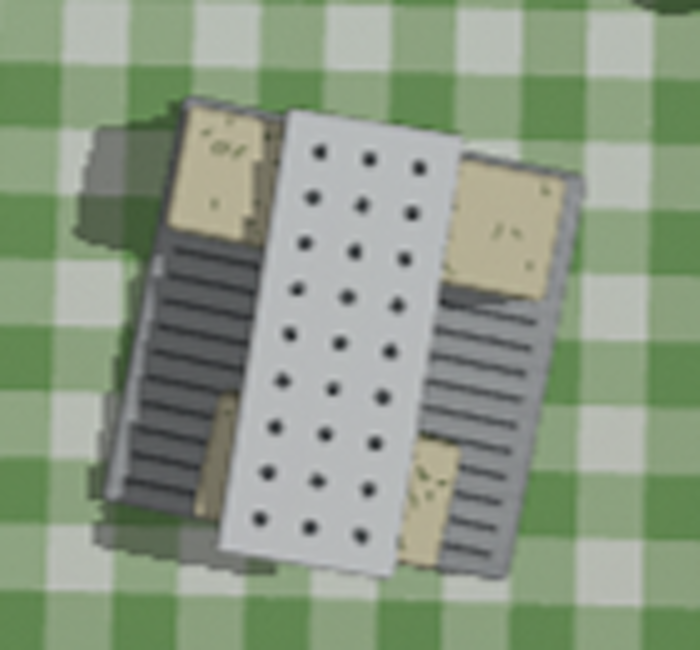

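View pics/s12.png

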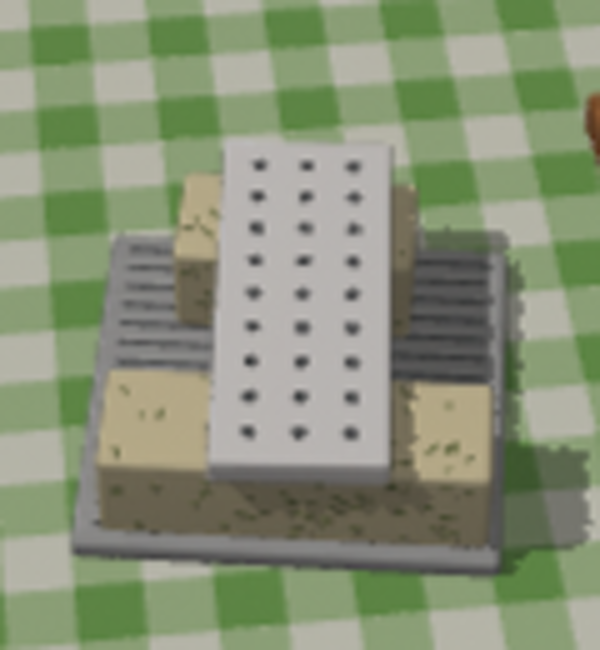

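```bash
python3 - <<'E'
from h import *
t=snap("top"); sc=snap("scene")
def C(l,f,x,y): return [((a+.5)/f-.5+x,(b+.5)/f-.5+y) for a,b in l]
def show(n,s,p,z):
    P=ray(s,p,z)[:,:2]; D=np.roll(P,-1,0)-P; print(n,"ctr",P.mean(0).round(1),np.hypot(*D.T).round(1),"ang",np.degrees(np.arctan2(D[:,1],D[:,0])).round(1)); return P
show("T holes",t,C([(320,152),(419,167),(361,536),(260,519)],5,260,200),62)
show("S holes",sc,C([(260,165),(353,166),(351,433),(248,432)],5,260,160),62)
E
```

```text
T holes ctr [559.1   3.8] [ 35.6 132.3  36.2 131.8] ang [-97.2 172.5  82.   -7.8]
S holes ctr [558.6   5.6] [ 35.2 132.4  35.9 132.5] ang [ 82.8  -7.6 -97.1 172.1]
```

>>> {"api": "send_rows", "payload": {
  "hand": [1, 1, 1, 1, 1, 1, 1, 1],
  "linear": [
    [0.15, -0.3, 0],
    [0.3, -0.6, 0],
    [0.4, -0.8, 0],
    [0.4, -0.8, 0],
    [0.3, -0.6, 0],
    [0.15, -0.3, 0],
    [0, 0, 0],
    [0, 0, 0]
  ],
  "twist": [-0.2, -0.35, -0.35, -0.35, -0.35, -0.2, 0, 0]
}}

```text
time_s: 19.55
position: [548.4, 6.1, 106.9]
eef_rot: [-1.278, -1.109, 1.112]
contact_force: [0.1, -0.3, -0.7]
opening: 1.003
```

```bash
python3 -c "
from h import *;s,M=state();print(M[:,1].round(3))"
```

```text
t 19.55 pos [548.4   6.1 106.9] jawx yaw 82.25 open 1.003 F [ 0.1 -0.3 -0.7] q6 -1.55
[ 0.003 -0.007 -1.   ]
```

>>> {"api": "send_rows", "payload": {
  "hand": [1, 1, 1, 1, 1, 1],
  "linear": [
    [0.2, -0.03, 0],
    [0, 0, -0.3],
    [0, 0, -0.4],
    [0, 0, -0.3],
    [0, 0, 0],
    [0, 0, 0]
  ],
  "twist": [0, 0, 0, 0, 0, 0]
}}

```text
time_s: 20.3
position: [557.4, 8.4, 53.1]
eef_rot: [-1.273, -1.112, 1.117]
contact_force: [0.9, 0.2, 0.3]
opening: 0.998
```

```bash
python3 -c "
from h import *;s,M=state();print(M[:,1].round(3))
crop(snap('scene'),260,120,380,270,4,'pics/s13.png')"
```

```text
t 20.3 pos [557.4   8.4  53.1] jawx yaw 82.58 open 0.998 F [0.9 0.2 0.3] q6 -1.55
[ 0.001 -0.006 -1.   ]
```

View pics/s13.png

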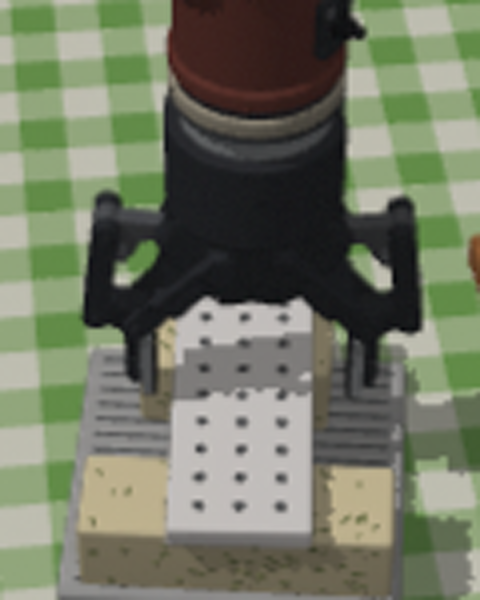

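```bash
python3 - <<'E'
from h import *
sc=snap("scene"); u=np.array([0.129,0.9916])
for z in (53,60,66,72):
    print(z,[((proj(sc,[*(np.array([557.4,8.4])+d*u),z])[0]-[260,120])*4).round(0).tolist() for d in (-43,-57,43,57)])
E
```

```text
53 [[153.0, 403.0], [122.0, 402.0], [341.0, 405.0], [371.0, 406.0]]
60 [[152.0, 392.0], [122.0, 392.0], [341.0, 395.0], [372.0, 395.0]]
66 [[152.0, 383.0], [121.0, 383.0], [342.0, 386.0], [373.0, 386.0]]
72 [[152.0, 374.0], [121.0, 374.0], [342.0, 377.0], [373.0, 377.0]]
```

>>> {"api": "send_rows", "payload": {
  "hand": [1, 1, 1, 1],
  "linear": [
    [0.03, -0.07, -0.15],
    [0, 0, -0.12],
    [0, 0, 0],
    [0, 0, 0]
  ],
  "twist": [0, 0, 0, 0]
}}

```text
time_s: 20.9
position: [560.2, 4.2, 40.3]
eef_rot: [-1.276, -1.114, 1.115]
contact_force: [-0.0, 0.4, 1.3]
opening: 0.996
```

```bash
python3 -c "
from h import *;s,M=state();print(M[:,1].round(3))"
```

```text
t 20.9 pos [560.2   4.2  40.3] jawx yaw 82.55 open 0.996 F [-0.   0.4  1.3] q6 -1.55
[ 0.004 -0.006 -1.   ]
```

>>> {"api": "send_rows", "payload": {
  "hand": [1, 1, 1],
  "linear": [
    [0, 0.01, -0.15],
    [0, 0, 0],
    [0, 0, 0]
  ],
  "twist": [0, 0, 0]
}}

```text
time_s: 21.28
position: [560.3, 4.8, 32.3]
eef_rot: [-1.276, -1.114, 1.115]
contact_force: [0.3, 0.6, 0.7]
opening: 0.999
```

>>> {"api": "send_rows", "payload": {
  "hand": [0, 0, 0, 0, 0],
  "linear": [
    [0, 0, 0],
    [0, 0, 0],
    [0, 0, 0],
    [0, 0, 0],
    [0, 0, 0]
  ],
  "twist": [0, 0, 0, 0, 0],
  "force": 50
}}

```text
time_s: 21.9
position: [560.8, 4.8, 32.8]
eef_rot: [-1.277, -1.115, 1.114]
contact_force: [0.4, -0.3, 1.1]
opening: 0.742
```

```bash
python3 -c "
from h import *;s,M=state();print(M[:,1].round(3))
crop(snap('scene'),260,120,380,270,4,'pics/s14.png')"
```

```text
t 21.9 pos [560.8   4.8  32.8] jawx yaw 82.56 open 0.742 F [ 0.4 -0.3  1.1] q6 -1.55
[ 0.006 -0.006 -1.   ]
```

View pics/s14.png

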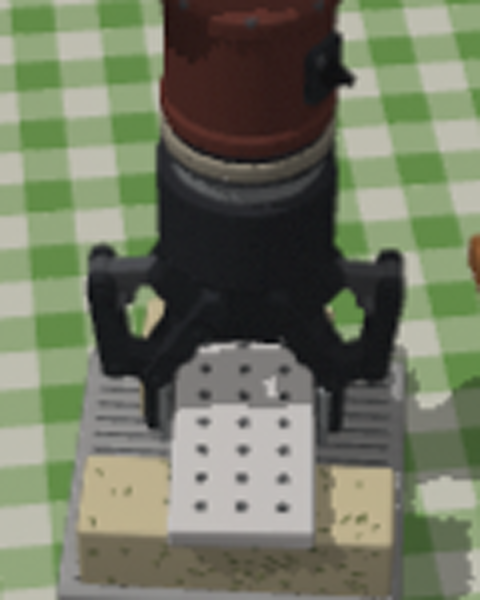

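>>> {"api": "send_rows", "payload": {
  "hand": [0, 0, 0, 0, 0, 0, 0, 0, 0, 0],
  "linear": [
    [0, 0, 0.2],
    [0, 0, 0.5],
    [0, 0, 0.4],
    [-0.05, -0.3, 0],
    [-0.1, -0.6, 0],
    [-0.14, -0.8, 0],
    [-0.16, -0.9, 0],
    [-0.16, -0.9, 0],
    [-0.16, -0.9, 0],
    [-0.14, -0.7, 0]
  ],
  "twist": [0, 0, 0, 0.15, 0.25, 0.25, 0.25, 0.25, 0.25, 0.25]
}}

```text
time_s: 23.2
position: [512.5, -254.3, 93.3]
eef_rot: [-1.192, -1.252, 1.25]
contact_force: [0.9, 1.1, -1.5]
opening: 0.741
```

```bash
python3 -c "
from h import *;s,M=state();print(M[:,1].round(3))"
```

```text
t 23.2 pos [ 512.5 -254.3   93.3] jawx yaw 93.15 open 0.741 F [ 0.9  1.1 -1.5] q6 -2.21
[ 0.007 -0.005 -1.   ]
```

>>> {"api": "send_rows", "payload": {
  "hand": [0, 0, 0, 0],
  "linear": [
    [-0.1, -0.4, 0],
    [0, 0, 0],
    [0, 0, 0],
    [0, 0, 0]
  ],
  "twist": [0.05, 0, 0, 0]
}}

```text
time_s: 23.7
position: [506.6, -276.0, 94.3]
eef_rot: [-1.191, -1.254, 1.251]
contact_force: [0.2, 0.6, -1.7]
opening: 0.74
```

```bash
python3 -c "
from h import *;s,M=state();print(M[:,1].round(3))
crop(snap('scene'),90,120,240,280,4,'pics/s15.png')"
```

```text
t 23.7 pos [ 506.6 -276.    94.3] jawx yaw 93.25 open 0.74 F [ 0.2  0.6 -1.7] q6 -2.25
[ 0.008 -0.005 -1.   ]
```

View pics/s15.png

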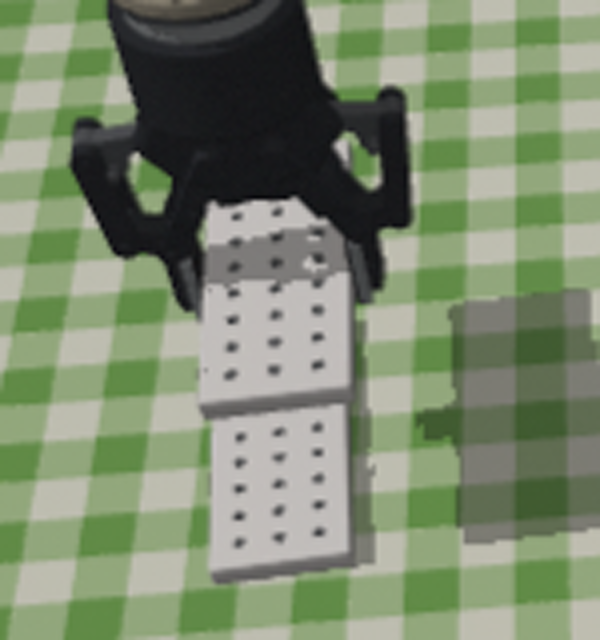

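>>> {"api": "send_rows", "payload": {
  "hand": [0, 0, 0, 0, 0, 0],
  "linear": [
    [-0.03, -0.42, -0.2],
    [0, 0, -0.5],
    [0, 0, -0.5],
    [0, 0, -0.3],
    [0, 0, 0],
    [0, 0, 0]
  ],
  "twist": [0.09, 0, 0, 0, 0, 0]
}}

```text
time_s: 24.5
position: [508.0, -293.8, 19.0]
eef_rot: [-1.185, -1.268, 1.263]
contact_force: [0.1, -0.4, -1.8]
opening: 0.735
```

```bash
python3 -c "
from h import *;s,M=state();print(M[:,1].round(3))"
```

```text
t 24.5 pos [ 508.  -293.8   19. ] jawx yaw 94.19 open 0.735 F [ 0.1 -0.4 -1.8] q6 -2.29
[ 0.01  -0.006 -1.   ]
```

>>> {"api": "send_rows", "payload": {
  "hand": [0, 0, 0, 0],
  "linear": [
    [-0.07, -0.06, -0.1],
    [0, 0, -0.1],
    [0, 0, 0],
    [0, 0, 0]
  ],
  "twist": [-0.05, 0, 0, 0]
}}

```text
time_s: 25.0
position: [505.7, -298.2, 10.7]
eef_rot: [-1.193, -1.265, 1.259]
contact_force: [-0.3, 0.4, -1.3]
opening: 0.734
```

```bash
python3 -c "
from h import *;s,M=state();print(M[:,1].round(3))
crop(snap('scene'),90,140,240,290,4,'pics/s16.png');crop(snap('top'),440,220,560,370,4,'pics/t16.png')"
```

```text
t 25.0 pos [ 505.7 -298.2   10.7] jawx yaw 93.87 open 0.734 F [-0.3  0.4 -1.3] q6 -2.29
[ 0.014 -0.008 -1.   ]
```

View pics/s16.png

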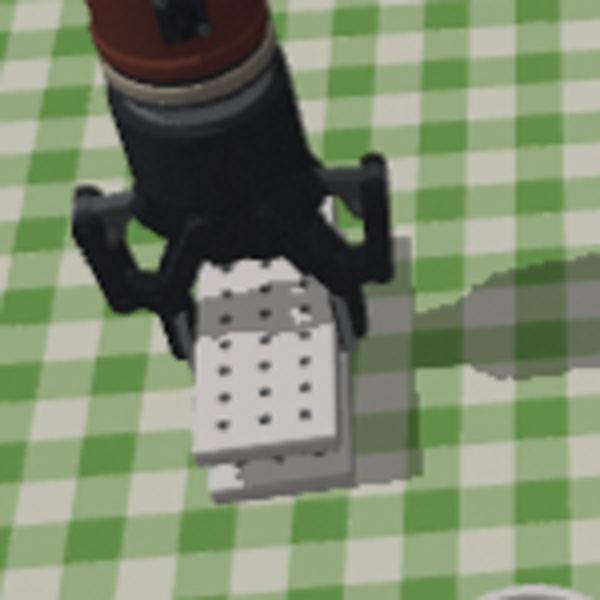

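View pics/t16.png

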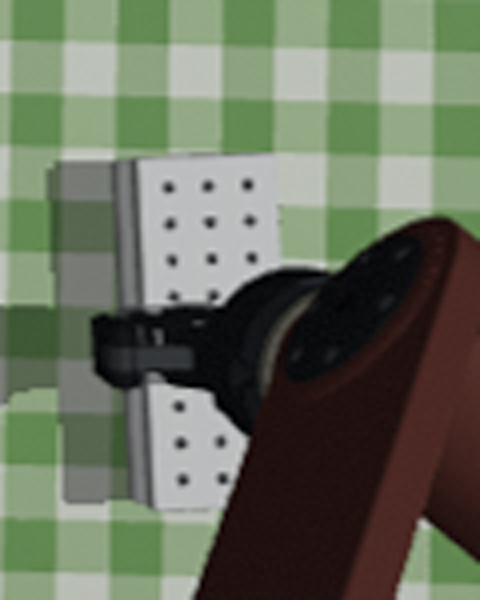

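```bash
python3 - <<'E'
from h import *
t=snap("top"); sc=snap("scene")
def C(l,f,x,y): return np.array([((a+.5)/f-.5+x,(b+.5)/f-.5+y) for a,b in l])
z=39.9
A=ray(sc,C([(195,455),(336,441)],4,90,140),z)[:,:2];print("S far up",A.round(1))
B=ray(t,C([(277,153),(136,158)],4,440,220),z)[:,:2];print("T far up",B.round(1))
H=ray(t,C([(168,187),(247,184),(182,480)],4,440,220),z)[:,:2];print("T holes",H.round(1),"diag ctr",((H[1]+H[2])/2).round(1))
# original aside far corners
a=np.radians(3.8);R=np.array([[np.cos(a),-np.sin(a)],[np.sin(a),np.cos(a)]]);
print("aside corners",(np.array([502.6,-297])+R@[80,-32]).round(1),(np.array([502.6,-297])+R@[80,32]).round(1))
print("lower in S",ray(sc,C([(355,472)],4,90,140),12).round(1))
E
```

```text
S far up [[ 586.8 -321.7]
 [ 585.6 -260.2]]
T far up [[ 585.8 -325. ]
 [ 581.9 -261.2]]
T holes [[ 569.1 -275.8]
 [ 571.4 -311.6]
 [ 437.2 -283.9]] diag ctr [ 504.3 -297.8]
aside corners [ 584.5 -323.6] [ 580.3 -259.8]
lower in S [[ 581.  -256.9   12. ]]
```

>>> {"api": "send_rows", "payload": {
  "hand": [0, 0, 0, 0, 0],
  "linear": [
    [-0.035, 0.015, -0.1],
    [0, 0, -0.1],
    [0, 0, 0],
    [0, 0, -0.02],
    [0, 0, 0]
  ],
  "twist": [0, 0, 0, 0, 0]
}}

```text
time_s: 25.82
position: [504.9, -297.6, 1.3]
eef_rot: [-1.193, -1.265, 1.259]
contact_force: [0.3, -0.3, -2.0]
opening: 0.741
```

```bash
python3 -c "
from h import *;s,M=state();print(M[:,1].round(3))"
```

```text
t 25.82 pos [ 504.9 -297.6    1.3] jawx yaw 93.88 open 0.741 F [ 0.3 -0.3 -2. ] q6 -2.29
[ 0.014 -0.008 -1.   ]
```

>>> {"api": "send_rows", "payload": {
  "hand": [0, 0, 0, 0],
  "linear": [
    [0, 0.01, -0.06],
    [0, 0, -0.03],
    [0, 0, -0.03],
    [0, 0, 0]
  ],
  "twist": [0, 0, 0, 0]
}}

```text
time_s: 26.32
position: [505.6, -297.6, -0.3]
eef_rot: [-1.192, -1.265, 1.259]
contact_force: [0.0, 0.6, -2.5]
opening: 0.739
```

```bash
python3 -c "
from h import *;s,M=state();print(M[:,1].round(3))
crop(snap('scene'),90,140,240,290,4,'pics/s17.png')"
```

```text
t 26.32 pos [ 5.056e+02 -2.976e+02 -3.000e-01] jawx yaw 93.91 open 0.739 F [ 0.   0.6 -2.5] q6 -2.29
[ 0.013 -0.008 -1.   ]
```

View pics/s17.png

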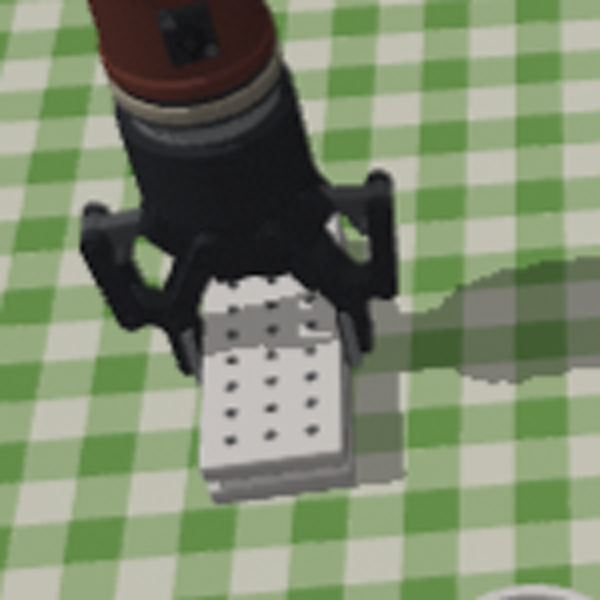

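>>> {"api": "send_rows", "payload": {
  "hand": [0, 0, 0],
  "linear": [
    [-0.02, 0.01, -0.08],
    [0, 0, 0],
    [0, 0, 0]
  ],
  "twist": [0, 0, 0]
}}

```text
time_s: 26.75
position: [506.3, -297.6, -2.3]
eef_rot: [-1.195, -1.266, 1.258]
contact_force: [-0.5, 1.3, 3.2]
opening: 0.738
```

```bash
python3 -c "
from h import *;s,M=state();print(M[:,1].round(3))
crop(snap('scene'),90,140,240,290,4,'pics/s18.png')"
```

```text
t 26.75 pos [ 506.3 -297.6   -2.3] jawx yaw 93.88 open 0.738 F [-0.5  1.3  3.2] q6 -2.29
[ 0.016 -0.009 -1.   ]
```

View pics/s18.png

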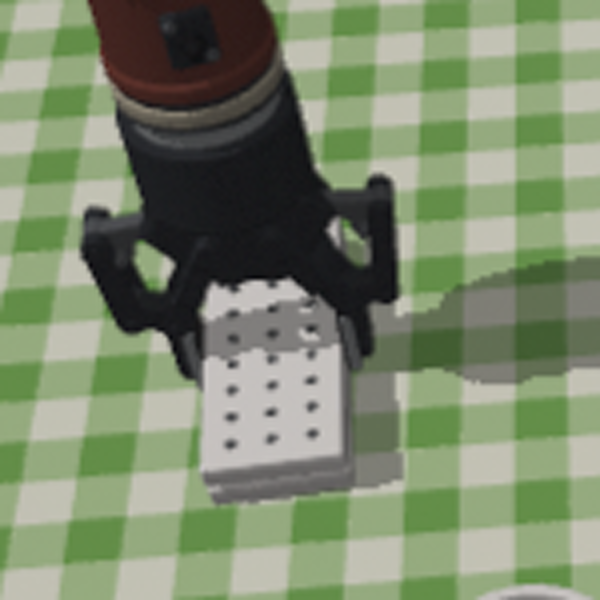

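```bash
python3 - <<'E'
from h import *
sc=snap("scene"); t=snap("top")
crop(sc,130,180,190,280,6,'pics/s19.png');crop(t,460,240,520,360,5,'pics/t19.png')
E
```

```text
(no output)
```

View pics/s19.png

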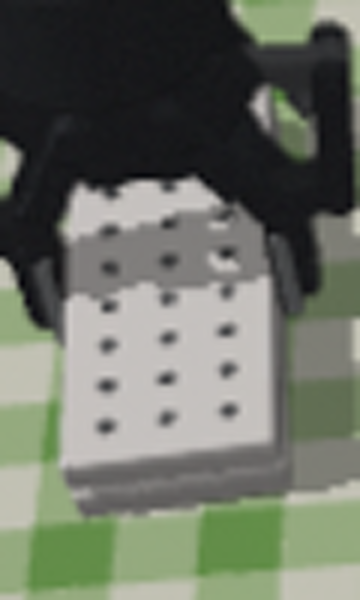

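View pics/t19.png

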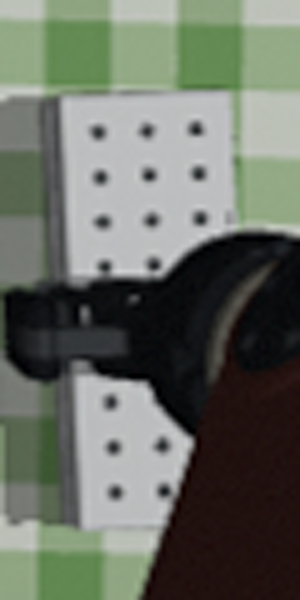

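```bash
python3 - <<'E'
from h import *
t=snap("top"); sc=snap("scene")
def C(l,f,x,y): return np.array([((a+.5)/f-.5+x,(b+.5)/f-.5+y) for a,b in l])
for z in (25,28):
  H=ray(t,C([(99,132),(196,128),(116,492)],5,460,240),z)[:,:2];print(z,"T",H.round(1).tolist(),((H[1]+H[2])/2).round(1),np.degrees(np.arctan2(*(H[0]-H[2])[::-1])))
  H=ray(sc,C([(107,427),(229,411)],6,130,180),z)[:,:2];print(z,"S far holes",H.round(1).tolist())
  H=ray(sc,C([(66,470),(277,441)],6,130,180),z)[:,:2];print(z,"S far corners",H.round(1).tolist())
print("S aside far holes orig",ray(sc,C([(119,455),(239,438)],6,130,180),12).round(1))
print("S aside far bottom corners now",ray(sc,C([(85,516),(291,486)],6,130,180),0).round(1))
E
```

```text
25 T [[569.5, -276.4], [571.9, -312.1], [437.7, -284.4]] [ 504.8 -298.2] 3.475829118639068
25 S far holes [[569.5, -310.5], [567.2, -274.3]]
25 S far corners [[585.1, -321.3], [580.7, -259.3]]
28 T [[569.5, -275.4], [571.9, -311.0], [438.2, -283.4]] [ 505.  -297.2] 3.4758291186390706
28 S far holes [[572.1, -309.6], [569.8, -273.6]]
28 S far corners [[587.6, -320.4], [583.3, -258.7]]
S aside far holes orig [[ 569.9 -309.7   12. ]
 [ 567.1 -273.8   12. ]]
S aside far bottom corners now [[ 582.8 -321.4    0. ]
 [ 577.9 -259.7    0. ]]
```

>>> {"api": "send_rows", "payload": {
  "hand": [0, 0, 0, 0],
  "linear": [
    [0, 0, 0.1],
    [-0.08, 0.01, 0],
    [0, 0, 0],
    [0, 0, 0]
  ],
  "twist": [0, 0, 0, 0]
}}

```text
time_s: 27.5
position: [499.8, -295.7, 0.2]
eef_rot: [-1.19, -1.265, 1.258]
contact_force: [0.2, -0.4, -2.7]
opening: 0.74
```

```bash
python3 -c "
from h import *;s,M=state();print(M[:,1].round(3))"
```

```text
t 27.5 pos [ 4.998e+02 -2.957e+02  2.000e-01] jawx yaw 93.88 open 0.74 F [ 0.2 -0.4 -2.7] q6 -2.3
[ 0.012 -0.006 -1.   ]
```

>>> {"api": "send_rows", "payload": {
  "hand": [0, 0, 0],
  "linear": [
    [0.06, -0.02, -0.02],
    [0, 0, 0],
    [0, 0, 0]
  ],
  "twist": [0, 0, 0]
}}

```text
time_s: 27.88
position: [502.9, -296.7, -1.2]
eef_rot: [-1.19, -1.265, 1.258]
contact_force: [0.2, -0.5, -2.4]
opening: 0.736
```

```bash
python3 -c "
from h import *;s,M=state();print(M[:,1].round(3))"
```

```text
t 27.88 pos [ 502.9 -296.7   -1.2] jawx yaw 93.88 open 0.736 F [ 0.2 -0.5 -2.4] q6 -2.3
[ 0.012 -0.006 -1.   ]
```

>>> {"api": "send_rows", "payload": {
  "hand": [0, 0, 0, 0],
  "linear": [
    [0.01, 0, -0.08],
    [0, 0, -0.05],
    [0, 0, 0],
    [0, 0, 0]
  ],
  "twist": [0, 0, 0, 0]
}}

```text
time_s: 28.38
position: [504.6, -297.3, -2.8]
eef_rot: [-1.189, -1.265, 1.258]
contact_force: [-0.9, -0.1, -2.6]
opening: 0.735
```

```bash
python3 -c "
from h import *;s,M=state();print(M[:,1].round(3))"
```

```text
t 28.38 pos [ 504.6 -297.3   -2.8] jawx yaw 93.91 open 0.735 F [-0.9 -0.1 -2.6] q6 -2.29
[ 0.011 -0.005 -1.   ]
```

>>> {"api": "send_rows", "payload": {
  "hand": [0, 0, 0],
  "linear": [
    [-0.01, 0, -0.1],
    [0, 0, -0.02],
    [0, 0, 0]
  ],
  "twist": [0, 0, 0]
}}

```text
time_s: 28.75
position: [505.4, -297.6, -5.2]
eef_rot: [-1.188, -1.265, 1.257]
contact_force: [0.1, 1.6, 0.2]
opening: 0.74
```

```bash
python3 -c "
from h import *;s,M=state();print(M[:,1].round(3));print(s['dq'].round(3))"
```

```text
t 28.75 pos [ 505.4 -297.6   -5.2] jawx yaw 93.89 open 0.74 F [0.1 1.6 0.2] q6 -2.3
[ 0.012 -0.004 -1.   ]
[ 0.002 -0.001 -0.001 -0.001  0.003  0.   ]
```

>>> {"api": "send_rows", "payload": {
  "hand": [0.9, 0.9, 0.9, 1, 1, 1, 1],
  "linear": [
    [0, 0, 0],
    [0, 0, 0],
    [0, 0, 0.1],
    [0, 0, 0.4],
    [0, 0, 0.8],
    [0, 0, 0.9],
    [0, 0.3, 0.5]
  ],
  "twist": [0, 0, 0, 0, 0, 0, 0]
}}

```text
time_s: 29.62
position: [505.1, -283.0, 135.4]
eef_rot: [-1.19, -1.265, 1.256]
contact_force: [1.0, -0.3, 0.6]
opening: 1.001
```

```bash
python3 -c "
from h import *;s,M=state();print(M[:,1].round(3))
crop(snap('scene'),130,180,200,280,6,'pics/s20.png');crop(snap('top'),460,240,520,360,5,'pics/t20.png')"
```

```text
t 29.62 pos [ 505.1 -283.   135.4] jawx yaw 93.81 open 1.001 F [ 1.  -0.3  0.6] q6 -2.27
[ 0.013 -0.005 -1.   ]
```

View pics/s20.png

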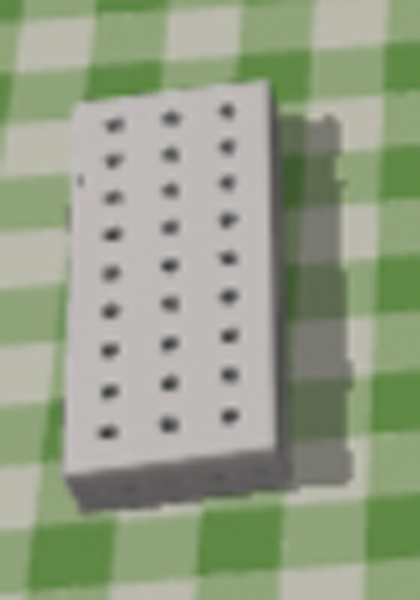

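View pics/t20.png

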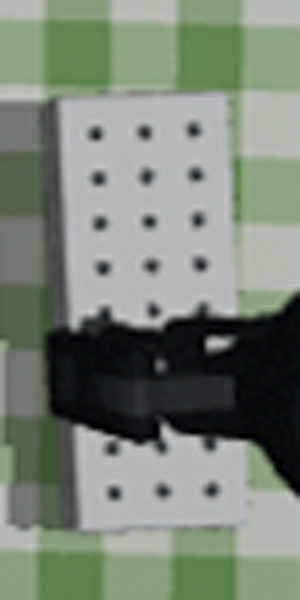

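>>> {"api": "send_rows", "payload": {
  "hand": [1, 1, 1, 1, 1, 1, 1, 1, 1, 1],
  "linear": [
    [0, 0.3, 0],
    [0, 0.35, 0],
    [0, 0.35, 0],
    [0, 0.35, 0],
    [0, 0.35, 0],
    [0, 0.35, 0],
    [0, 0.35, 0],
    [0, 0.35, 0],
    [0, 0.35, 0],
    [0, 0.35, 0]
  ],
  "twist": [-0.7, -1, -1, -1, -1, -1, -1, -1, -1, -1]
}}

```text
time_s: 30.98
position: [501.6, -107.0, 131.9]
eef_rot: [-1.534, -0.454, 0.469]
contact_force: [-0.5, -0.4, -0.4]
opening: 1.002
```

```bash
python3 -c "
from h import *;s,M=state();print(M[:,1].round(3))
crop(snap('scene'),260,160,380,290,5,'pics/s21.png')
crop(snap('top'),260,200,400,330,5,'pics/t21.png')
"
```

```text
t 30.98 pos [ 501.6 -107.   131.9] jawx yaw 33.7 open 1.002 F [-0.5 -0.4 -0.4] q6 -0.92
[-0.005 -0.015 -1.   ]
```

View pics/s21.png

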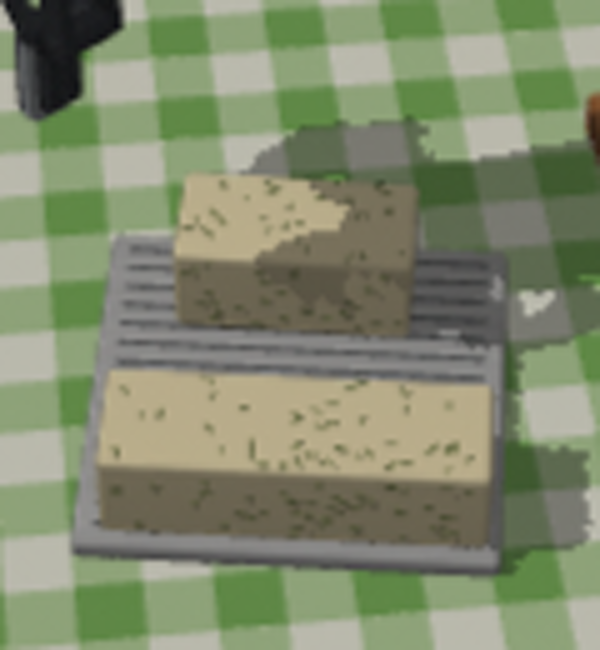

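View pics/t21.png

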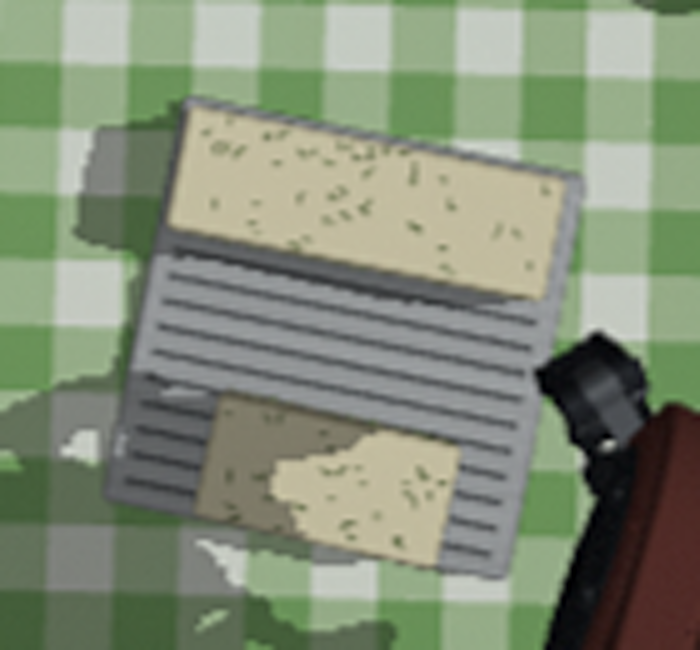

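```bash
python3 - <<'E'
from h import *
t=snap("top"); sc=snap("scene")
def C(l,f,x,y): return [((a+.5)/f-.5+x,(b+.5)/f-.5+y) for a,b in l]
def show(n,s,p,z):
    P=ray(s,p,z)[:,:2]; D=np.roll(P,-1,0)-P; print(n,"ctr",P.mean(0).round(1),np.hypot(*D.T).round(1),"ang",np.degrees(np.arctan2(D[:,1],D[:,0])).round(1)); return P
show("T short",t,C([(220,390),(460,445),(438,566),(197,514)],5,260,200),50)
show("S short",sc,C([(185,172),(415,185),(410,268),(176,258)],5,260,160),50)
show("T long",t,C([(190,107),(565,176),(543,298),(166,229)],5,260,200),50)
show("S long",sc,C([(110,370),(491,383),(492,481),(98,465)],5,260,160),50)
E
```

```text
T short ctr [510.1   6.5] [88.4 44.  88.4 45.1] ang [-101.4  171.    79.4   -9. ]
S short ctr [509.7   8.7] [88.3 43.8 87.4 45.6] ang [ 79.1 -10.5 -99.7 170.7]
T long ctr [609.6  -4.3] [137.6  44.7 138.   44.9] ang [-99.  171.   81.1  -9.5]
S long ctr [610.2  -2.4] [137.3  45.5 138.   44.5] ang [ 81.   -8.6 -99.4 170.5]
```

>>> {"api": "send_rows", "payload": {
  "hand": [1, 1, 1, 1, 1, 1, 1, 1, 1, 1],
  "linear": [
    [0.03, 0.35, 0],
    [0.03, 0.35, 0],
    [0.03, 0.35, 0],
    [0.03, 0.35, 0],
    [0.02, 0.3, 0],
    [0.02, 0.3, 0],
    [0, 0.15, 0],
    [0, 0, 0],
    [0, 0, 0],
    [0, 0, 0]
  ],
  "twist": [-1, -1, -1, -1, -1, -1, -0.7, -0.3, 0, 0]
}}

```text
time_s: 32.42
position: [511.7, -6.9, 131.8]
eef_rot: [-1.582, 0.133, -0.113]
contact_force: [-0.4, -0.0, 0.3]
opening: 0.999
```

```bash
python3 -c "
from h import *;s,M=state();print(M[:,1].round(3))"
```

```text
t 32.42 pos [511.7  -6.9 131.8] jawx yaw -8.97 open 0.999 F [-0.4 -0.   0.3] q6 0.02
[-0.014 -0.013 -1.   ]
```

>>> {"api": "send_rows", "payload": {
  "hand": [1, 1, 1, 1, 1, 1],
  "linear": [
    [-0.04, 0.28, 0],
    [0, 0, -0.4],
    [0, 0, -0.5],
    [0, 0, -0.4],
    [0, 0, 0],
    [0, 0, 0]
  ],
  "twist": [-0.2, 0, 0, 0, 0, 0]
}}

```text
time_s: 33.17
position: [511.5, 4.9, 67.0]
eef_rot: [-1.581, 0.146, -0.132]
contact_force: [-0.1, 0.2, 0.1]
opening: 0.998
```

```bash
python3 -c "
from h import *;s,M=state();print(M[:,1].round(3))"
```

```text
t 33.17 pos [511.5   4.9  67. ] jawx yaw -10.14 open 0.998 F [-0.1  0.2  0.1] q6 0.07
[-0.01  -0.014 -1.   ]
```

>>> {"api": "send_rows", "payload": {
  "hand": [1, 1, 1, 1, 1, 1],
  "linear": [
    [-0.03, 0.05, -0.3],
    [0, 0, -0.4],
    [0, 0, -0.25],
    [0, 0, -0.1],
    [0, 0, 0],
    [0, 0, 0]
  ],
  "twist": [0, 0, 0, 0, 0, 0]
}}

```text
time_s: 33.92
position: [512.4, 7.5, 14.7]
eef_rot: [-1.582, 0.141, -0.137]
contact_force: [0.4, 0.3, 1.0]
opening: 1.001
```

```bash
python3 -c "
from h import *;s,M=state();print(M[:,1].round(3))"
```

```text
t 33.92 pos [512.4   7.5  14.7] jawx yaw -10.12 open 1.001 F [0.4 0.3 1. ] q6 0.08
[-0.004 -0.015 -1.   ]
```

>>> {"api": "send_rows", "payload": {
  "hand": [1, 0, 0, 0, 0, 0, 0],
  "linear": [
    [-0.06, 0, -0.03],
    [0, 0, 0],
    [0, 0, 0],
    [0, 0, 0],
    [0, 0, 0],
    [0, 0, 0],
    [0, 0, 0]
  ],
  "twist": [0, 0, 0, 0, 0, 0, 0],
  "force": 50
}}

```text
time_s: 34.8
position: [510.6, 7.3, 14.5]
eef_rot: [-1.582, 0.139, -0.139]
contact_force: [0.9, -0.3, -0.6]
opening: 0.53
```

```bash
python3 -c "
from h import *;s,M=state();print(M[:,1].round(3))
crop(snap('scene'),260,140,380,290,4,'pics/s22.png')"
```

```text
t 34.8 pos [510.6   7.3  14.5] jawx yaw -10.12 open 0.53 F [ 0.9 -0.3 -0.6] q6 0.08
[-0.001 -0.015 -1.   ]
```

View pics/s22.png

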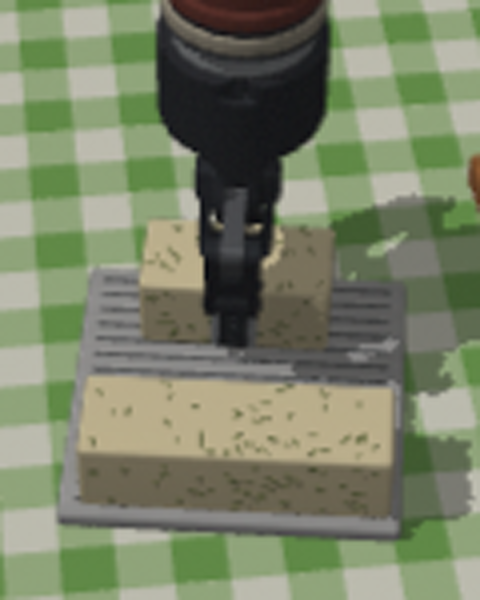

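>>> {"api": "send_rows", "payload": {
  "hand": [0, 0, 0, 0, 0, 0, 0, 0, 0, 0],
  "linear": [
    [0, 0, 0.3],
    [0, 0, 0.7],
    [0, 0, 0.9],
    [-0.05, 0.3, 0.3],
    [-0.1, 0.6, 0],
    [-0.14, 0.8, 0],
    [-0.14, 0.8, 0],
    [-0.14, 0.8, 0],
    [-0.14, 0.8, 0],
    [-0.1, 0.6, 0]
  ],
  "twist": [0, 0, 0, 0.2, 0.3, 0.35, 0.35, 0.35, 0.35, 0.2]
}}

```text
time_s: 36.1
position: [459.0, 252.0, 124.1]
eef_rot: [-1.585, -0.033, 0.048]
contact_force: [0.0, -0.3, -2.2]
opening: 0.536
```

>>> {"api": "send_rows", "payload": {
  "hand": [0, 0, 0],
  "linear": [
    [-0.05, 0.35, 0],
    [0, 0, 0],
    [0, 0, 0]
  ],
  "twist": [0, 0, 0]
}}

```text
time_s: 36.48
position: [453.2, 271.3, 121.9]
eef_rot: [-1.587, -0.033, 0.055]
contact_force: [0.1, 0.4, -3.0]
opening: 0.534
```

```bash
python3 -c "
from h import *;s,M=state();print(M[:,1].round(3))
crop(snap('scene'),360,90,560,260,4,'pics/s23.png')"
```

```text
t 36.48 pos [453.2 271.3 121.9] jawx yaw 3.22 open 0.534 F [ 0.1  0.4 -3. ] q6 0.36
[-0.014 -0.017 -1.   ]
```

View pics/s23.png

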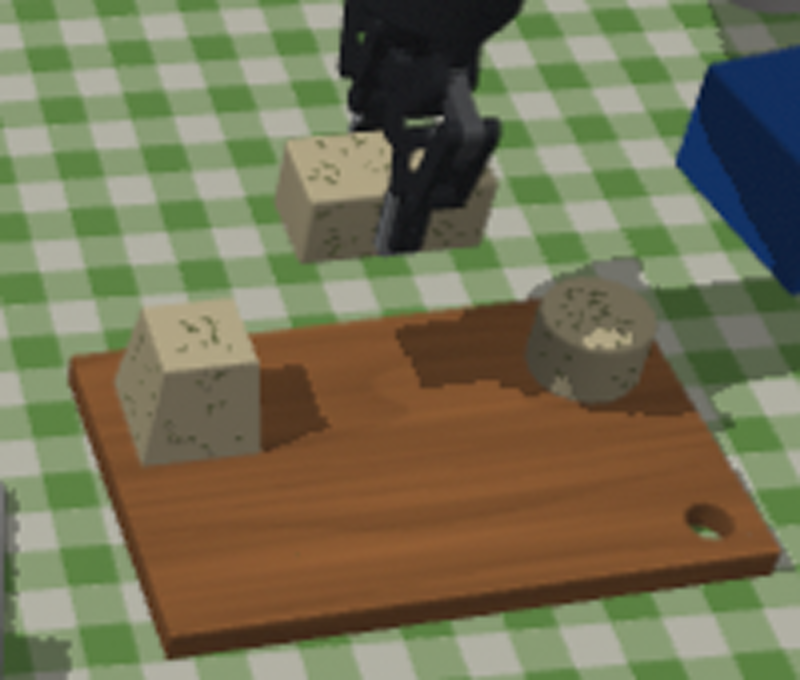

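```bash
python3 - <<'E'
from h import *
t=snap("top"); sc=snap("scene")
def C(l,f,x,y): return [((a+.5)/f-.5+x,(b+.5)/f-.5+y) for a,b in l]
a=np.radians(3.6);R=np.array([[np.cos(a),-np.sin(a)],[np.sin(a),np.cos(a)]]);b=np.array([506.8,293.5])
def show(n,s,p,z):
    P=ray(s,p,z)[:,:2]; D=np.roll(P,-1,0)-P; print(n,"ctr",P.mean(0).round(1),"brd",(R.T@(P.mean(0)-b)).round(1),np.hypot(*D.T).round(1),"ang",np.degrees(np.arctan2(D[:,1],D[:,0])).round(1)); return P
show("pyrtop",sc,C([(148,304),(236,298),(261,364),(165,374)],4,360,90),74)
show("pyr far base",sc,C([(147,466),(262,453)],4,360,90),18)
show("round",sc,C([(591,316),(591,316.1)],4,360,90),54)
E
```

```text
pyrtop ctr [471.1 190.2] brd [ -42.1 -100.8] [43.7 47.3 46.9 49.5] ang [ 89.4   1.5 -87.9 177.8]
pyr far base ctr [500.9 191.7] brd [ -12.3 -101.2] [58.2 58.2] ang [ 92.5 -87.5]
round ctr [458.1 393.2] brd [-42.3 102.5] [0.1 0.1] ang [-18.6 161.4]
```

>>> {"api": "send_rows", "payload": {
  "hand": [0, 0, 0, 0, 0, 0],
  "linear": [
    [0.2, 0.38, 0],
    [0, 0, -0.4],
    [0, 0, -0.5],
    [0, 0, -0.4],
    [0, 0, 0],
    [0, 0, 0]
  ],
  "twist": [0.06, 0, 0, 0, 0, 0]
}}

```text
time_s: 37.38
position: [468.3, 286.4, 58.1]
eef_rot: [-1.586, -0.035, 0.049]
contact_force: [0.3, 0.7, -1.6]
opening: 0.534
```

```bash
python3 -c "
from h import *;s,M=state();print(M[:,1].round(3))"
```

```text
t 37.38 pos [468.3 286.4  58.1] jawx yaw 3.02 open 0.534 F [ 0.3  0.7 -1.6] q6 0.38
[-0.009 -0.016 -1.   ]
```

>>> {"api": "send_rows", "payload": {
  "hand": [0, 0, 0, 0, 0],
  "linear": [
    [-0.1, 0.09, -0.2],
    [0, 0, -0.25],
    [0, 0, -0.12],
    [0, 0, 0],
    [0, 0, 0]
  ],
  "twist": [0.09, 0, 0, 0, 0]
}}

```text
time_s: 38.0
position: [464.2, 291.8, 29.7]
eef_rot: [-1.584, -0.045, 0.054]
contact_force: [-0.1, 0.9, -3.1]
opening: 0.532
```

```bash
python3 -c "
from h import *;s,M=state();print(M[:,1].round(3))
crop(snap('scene'),360,90,560,260,4,'pics/s24.png')"
```

```text
t 38.0 pos [464.2 291.8  29.7] jawx yaw 3.59 open 0.532 F [-0.1  0.9 -3.1] q6 0.38
[-0.005 -0.014 -1.   ]
```

View pics/s24.png

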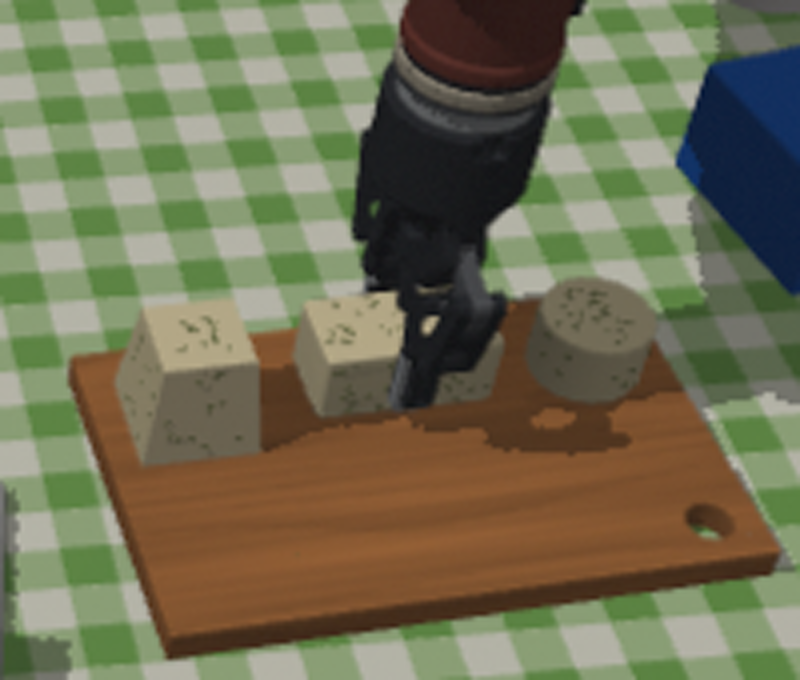

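>>> {"api": "send_rows", "payload": {
  "hand": [0, 0, 0, 0],
  "linear": [
    [0, -0.01, -0.12],
    [0, 0, -0.04],
    [0, 0, 0],
    [0, 0, 0]
  ],
  "twist": [0, 0, 0, 0]
}}

```text
time_s: 38.55
position: [464.7, 291.4, 22.7]
eef_rot: [-1.584, -0.045, 0.054]
contact_force: [-0.4, 0.3, -0.6]
opening: 0.532
```

```bash
python3 -c "
from h import *;s,M=state();print(M[:,1].round(3))"
```

```text
t 38.55 pos [464.7 291.4  22.7] jawx yaw 3.59 open 0.532 F [-0.4  0.3 -0.6] q6 0.38
[-0.005 -0.014 -1.   ]
```

>>> {"api": "send_rows", "payload": {
  "hand": [0, 0.8, 0.8, 0.8, 0.8, 0.9, 1, 1],
  "linear": [
    [0, 0, -0.02],
    [0, 0, 0],
    [0, 0, 0],
    [0, 0, 0],
    [0, 0, 0.3],
    [0, 0, 0.8],
    [0, 0, 0.9],
    [0, -0.3, 0.4]
  ],
  "twist": [0, 0, 0, 0, 0, 0, 0, 0]
}}

```text
time_s: 39.55
position: [464.6, 276.6, 147.4]
eef_rot: [-1.584, -0.046, 0.054]
contact_force: [0.5, -0.1, -0.6]
opening: 0.997
```

>>> {"api": "send_rows", "payload": {
  "hand": [1, 1, 1, 1, 1, 1, 1, 1],
  "linear": [
    [0.25, -0.5, 0],
    [0.35, -0.7, 0],
    [0.35, -0.8, 0],
    [0.35, -0.8, 0],
    [0.35, -0.7, 0],
    [0.3, -0.6, 0],
    [0.15, -0.4, 0],
    [0, 0, 0]
  ],
  "twist": [-0.2, -0.3, -0.3, -0.3, -0.3, -0.3, -0.3, 0]
}}

```text
time_s: 40.55
position: [577.0, 45.8, 161.1]
eef_rot: [-1.577, 0.109, -0.129]
contact_force: [-0.1, 0.7, -0.0]
opening: 1.001
```

```bash
python3 -c "
from h import *;s,M=state();print(M[:,1].round(3))
crop(snap('scene'),360,90,560,260,4,'pics/s25.png');crop(snap('top'),75,225,265,355,4,'pics/t25.png')"
```

```text
t 40.55 pos [577.   45.8 161.1] jawx yaw -8.68 open 1.001 F [-0.1  0.7 -0. ] q6 0.12
[ 0.012 -0.011 -1.   ]
```

View pics/s25.png

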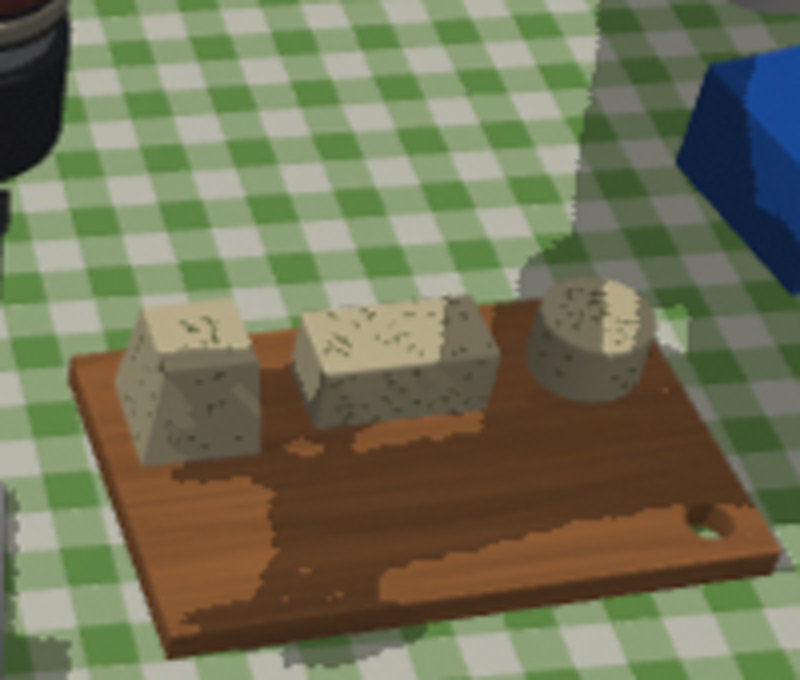

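View pics/t25.png

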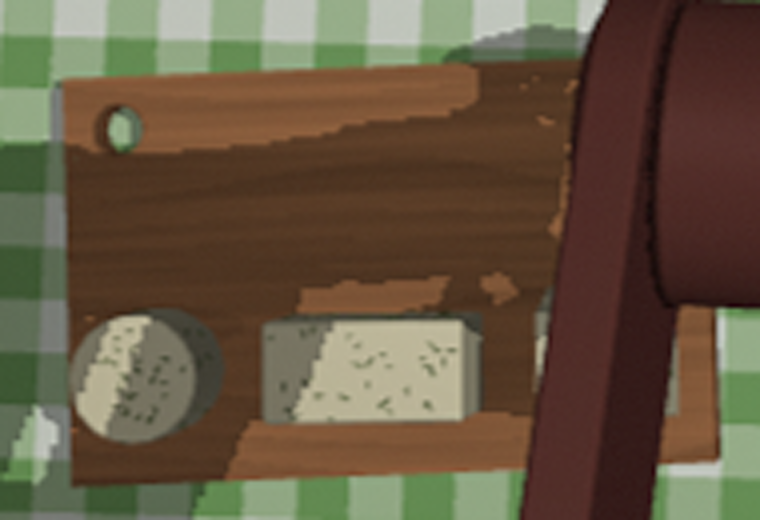

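```bash
python3 - <<'E'
from h import *
t=snap("top"); sc=snap("scene")
def C(l,f,x,y): return [((a+.5)/f-.5+x,(b+.5)/f-.5+y) for a,b in l]
a=np.radians(3.6);R=np.array([[np.cos(a),-np.sin(a)],[np.sin(a),np.cos(a)]])
def show(n,s,p,z,b):
    P=ray(s,p,z)[:,:2]; D=np.roll(P,-1,0)-P; print(n,"ctr",P.mean(0).round(1),"brd",(R.T@(P.mean(0)-b)).round(1),np.hypot(*D.T).round(1),"ang",np.degrees(np.arctan2(D[:,1],D[:,0])).round(1)); return P
bt=np.array([506.4,292.1]);bs=np.array([506.9,295.1])
show("T short",t,C([(262,321),(465,317),(467,418),(263,424)],4,75,225),58,bt)
show("S short",sc,C([(300,317),(470,297),(498,350),(323,376)],4,360,90),58,bs)
show("T round",t,C([(133,378),(133,378.1)],4,75,225),54,bt)
E
```

```text
T short ctr [464.7 289.5] brd [-41.8   0. ] [90.5 44.7 90.8 45.6] ang [ -87.4 -176.8   93.2    2.9]
S short ctr [465.  291.7] brd [-42.1  -0.8] [88.4 39.2 90.2 42.6] ang [  93.3    3.4  -84.6 -179. ]
T round ctr [457.9 394.1] brd [-42.  104.9] [0. 0.] ang [-177.6    2.4]
```

>>> {"api": "send_rows", "payload": {
  "hand": [1, 1, 1, 1, 1, 1, 1, 1],
  "linear": [
    [0.2, -0.3, 0],
    [0.3, -0.45, 0],
    [0.15, -0.2, 0],
    [0, 0, -0.4],
    [0, 0, -0.6],
    [0, 0, -0.5],
    [0, 0, 0],
    [0, 0, 0]
  ],
  "twist": [-0.05, -0.05, 0, 0, 0, 0, 0, 0]
}}

```text
time_s: 41.75
position: [608.3, -1.7, 78.6]
eef_rot: [-1.576, 0.119, -0.13]
contact_force: [-0.3, 0.2, -0.4]
opening: 1.001
```

```bash
python3 -c "
from h import *;s,M=state();print(M[:,1].round(3))"
```

```text
t 41.75 pos [608.3  -1.7  78.6] jawx yaw -9.06 open 1.001 F [-0.3  0.2 -0.4] q6 0.05
[ 0.006 -0.009 -1.   ]
```

>>> {"api": "send_rows", "payload": {
  "hand": [1, 1, 1, 1, 1, 1],
  "linear": [
    [0.02, -0.03, -0.3],
    [0, 0, -0.5],
    [0, 0, -0.35],
    [0, 0, -0.1],
    [0, 0, 0],
    [0, 0, 0]
  ],
  "twist": [0, 0, 0, 0, 0, 0]
}}

```text
time_s: 42.5
position: [612.6, -3.5, 16.8]
eef_rot: [-1.576, 0.113, -0.135]
contact_force: [0.0, 0.6, 0.3]
opening: 1.001
```

```bash
python3 -c "
from h import *;s,M=state();print(M[:,1].round(3))"
```

```text
t 42.5 pos [612.6  -3.5  16.8] jawx yaw -9.03 open 1.001 F [0.  0.6 0.3] q6 0.05
[ 0.014 -0.01  -1.   ]
```

>>> {"api": "send_rows", "payload": {
  "hand": [1, 1, 0, 0, 0, 0, 0, 0],
  "linear": [
    [-0.06, 0, -0.06],
    [0, 0, 0],
    [0, 0, 0],
    [0, 0, 0],
    [0, 0, 0],
    [0, 0, 0],
    [0, 0, 0],
    [0, 0, 0]
  ],
  "twist": [0, 0, 0, 0, 0, 0, 0, 0],
  "force": 60
}}

```text
time_s: 43.5
position: [611.5, -3.8, 16.1]
eef_rot: [-1.576, 0.109, -0.139]
contact_force: [0.6, 0.4, 0.9]
opening: 0.532
```

```bash
python3 -c "
from h import *;s,M=state();print(M[:,1].round(3))
crop(snap('scene'),260,140,380,290,4,'pics/s26.png')"
```

```text
t 43.5 pos [611.5  -3.8  16.1] jawx yaw -9.03 open 0.532 F [0.6 0.4 0.9] q6 0.05
[ 0.018 -0.01  -1.   ]
```

View pics/s26.png

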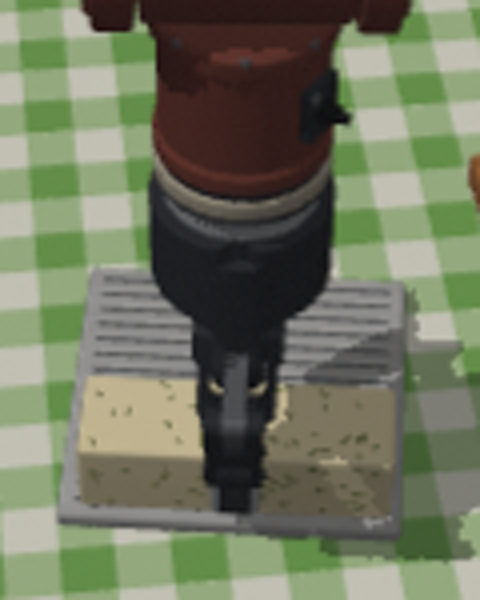

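>>> {"api": "send_rows", "payload": {
  "hand": [0, 0, 0, 0, 0, 0, 0, 0, 0, 0],
  "linear": [
    [0, 0, 0.3],
    [0, 0, 0.7],
    [0, 0, 0.9],
    [-0.08, 0.3, 0.3],
    [-0.14, 0.6, 0],
    [-0.19, 0.8, 0],
    [-0.19, 0.8, 0],
    [-0.19, 0.8, 0],
    [-0.19, 0.8, 0],
    [-0.14, 0.6, 0]
  ],
  "twist": [0, 0, 0, 0.2, 0.3, 0.3, 0.3, 0.3, 0.3, 0.2]
}}

```text
time_s: 44.8
position: [541.1, 241.1, 122.1]
eef_rot: [-1.577, -0.039, 0.038]
contact_force: [-0.1, 0.3, -2.6]
opening: 0.529
```

>>> {"api": "send_rows", "payload": {
  "hand": [0, 0, 0, 0],
  "linear": [
    [-0.08, 0.5, 0],
    [0, 0, 0],
    [0, 0, 0],
    [0, 0, 0]
  ],
  "twist": [0, 0, 0, 0]
}}

```text
time_s: 45.3
position: [530.5, 269.1, 117.8]
eef_rot: [-1.579, -0.038, 0.051]
contact_force: [0.2, 0.0, -2.2]
opening: 0.529
```

```bash
python3 -c "
from h import *;s,M=state();print(M[:,1].round(3))"
```

```text
t 45.3 pos [530.5 269.1 117.8] jawx yaw 3.22 open 0.529 F [ 0.2  0.  -2.2] q6 0.3
[-0.008 -0.009 -1.   ]
```

>>> {"api": "send_rows", "payload": {
  "hand": [0, 0, 0, 0, 0, 0, 0],
  "linear": [
    [0.1, 0.25, 0],
    [0.09, 0.25, 0],
    [0, 0, -0.3],
    [0, 0, -0.5],
    [0, 0, -0.3],
    [0, 0, 0],
    [0, 0, 0]
  ],
  "twist": [0.06, 0, 0, 0, 0, 0, 0]
}}

```text
time_s: 46.18
position: [541.5, 294.3, 59.2]
eef_rot: [-1.58, -0.041, 0.054]
contact_force: [-0.2, 0.5, -2.8]
opening: 0.533
```

```bash
python3 -c "
from h import *;s,M=state();print(M[:,1].round(3))"
```

```text
t 46.17 pos [541.5 294.3  59.2] jawx yaw 3.47 open 0.533 F [-0.2  0.5 -2.8] q6 0.33
[-0.008 -0.01  -1.   ]
```

>>> {"api": "send_rows", "payload": {
  "hand": [0, 0, 0, 0, 0],
  "linear": [
    [-0.04, 0.03, -0.25],
    [0, 0, -0.25],
    [0, 0, -0.1],
    [0, 0, 0],
    [0, 0, 0]
  ],
  "twist": [0.02, 0, 0, 0, 0]
}}

```text
time_s: 46.8
position: [540.5, 296.3, 28.7]
eef_rot: [-1.579, -0.045, 0.054]
contact_force: [0.1, 0.1, -2.9]
opening: 0.528
```

```bash
python3 -c "
from h import *;s,M=state();print(M[:,1].round(3))
crop(snap('scene'),360,90,560,260,4,'pics/s27.png')"
```

```text
t 46.8 pos [540.5 296.3  28.7] jawx yaw 3.59 open 0.528 F [ 0.1  0.1 -2.9] q6 0.33
[-0.005 -0.009 -1.   ]
```

View pics/s27.png

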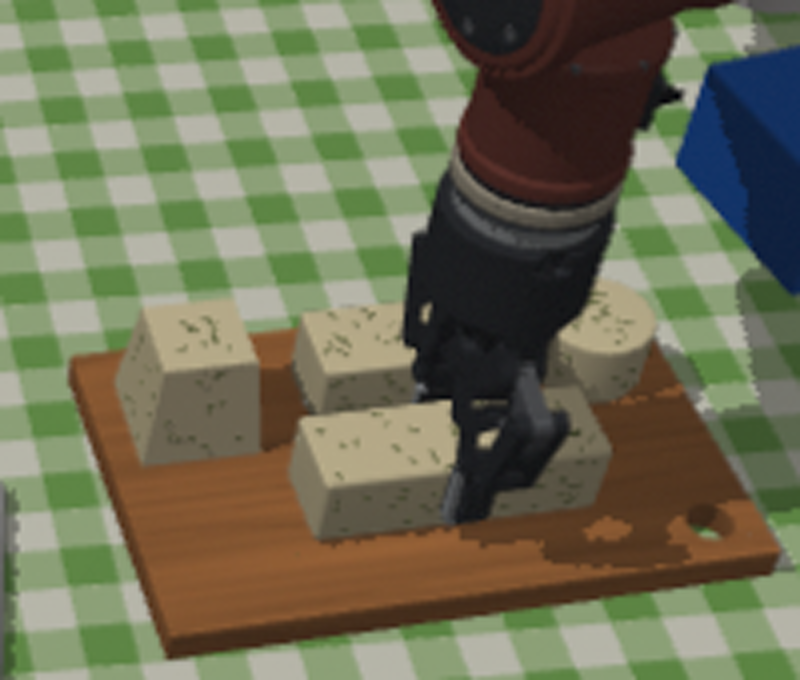

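>>> {"api": "send_rows", "payload": {
  "hand": [0, 0, 0, 0],
  "linear": [
    [0, 0, -0.07],
    [0, 0, -0.05],
    [0, 0, 0],
    [0, 0, 0]
  ],
  "twist": [0, 0, 0, 0]
}}

```text
time_s: 47.35
position: [541.4, 296.7, 24.5]
eef_rot: [-1.578, -0.046, 0.053]
contact_force: [-0.4, 0.6, -3.0]
opening: 0.53
```

>>> {"api": "send_rows", "payload": {
  "hand": [0, 0, 0],
  "linear": [
    [-0.02, 0, -0.05],
    [0, 0, 0],
    [0, 0, 0]
  ],
  "twist": [0, 0, 0]
}}

```text
time_s: 47.72
position: [541.9, 296.9, 24.5]
eef_rot: [-1.578, -0.048, 0.051]
contact_force: [-0.3, 0.2, -3.1]
opening: 0.531
```

>>> {"api": "send_rows", "payload": {
  "hand": [0, 0, 0],
  "linear": [
    [-0.04, 0, -0.07],
    [0, 0, 0],
    [0, 0, 0]
  ],
  "twist": [0, 0, 0]
}}

```text
time_s: 48.1
position: [542.1, 297.0, 24.2]
eef_rot: [-1.578, -0.051, 0.048]
contact_force: [-0.3, 0.4, -0.3]
opening: 0.525
```

Contact reached (the load has left the wrist); release and rise.

>>> {"api": "send_rows", "payload": {
  "hand": [0.74, 0.74, 0.74, 0.74, 0.74, 0.74, 0.8, 0.9],
  "linear": [
    [0, 0, 0],
    [0, 0, 0],
    [0, 0, 0],
    [0, 0, 0.2],
    [0, 0, 0.5],
    [0, 0, 0.9],
    [0, 0, 0.9],
    [0, -0.4, 0.3]
  ],
  "twist": [0, 0, 0, 0, 0, 0, 0, 0]
}}

```text
time_s: 49.1
position: [540.8, 277.4, 168.9]
eef_rot: [-1.578, -0.052, 0.051]
contact_force: [0.2, -0.7, 0.1]
opening: 0.9
```

>>> {"api": "send_rows", "payload": {
  "hand": [1, 1, 1, 1, 1, 1, 1, 1],
  "linear": [
    [0, -0.7, 0],
    [0, -0.9, 0],
    [0, -0.9, 0],
    [0, -0.9, 0],
    [0, -0.9, 0],
    [0, -0.8, 0],
    [0, -0.4, 0],
    [0, 0, 0]
  ],
  "twist": [0, 0, 0, 0, 0, 0, 0, 0]
}}

```text
time_s: 50.1
position: [544.7, -5.6, 181.5]
eef_rot: [-1.577, -0.068, 0.035]
contact_force: [-0.8, 0.4, -0.6]
opening: 0.995
```

```bash
python3 -c "
from h import *;s,M=state()
a=snap('scene');crop(a,360,90,560,260,4,'pics/s28.png');crop(a,0,0,640,480,1,'pics/sF.png')
a=snap('top');crop(a,75,225,265,355,4,'pics/t28.png');crop(a,0,0,640,480,1,'pics/tF.png')"
```

```text
t 50.1 pos [544.7  -5.6 181.5] jawx yaw 3.75 open 0.995 F [-0.8  0.4 -0.6] q6 -0.2
```

View pics/s28.png

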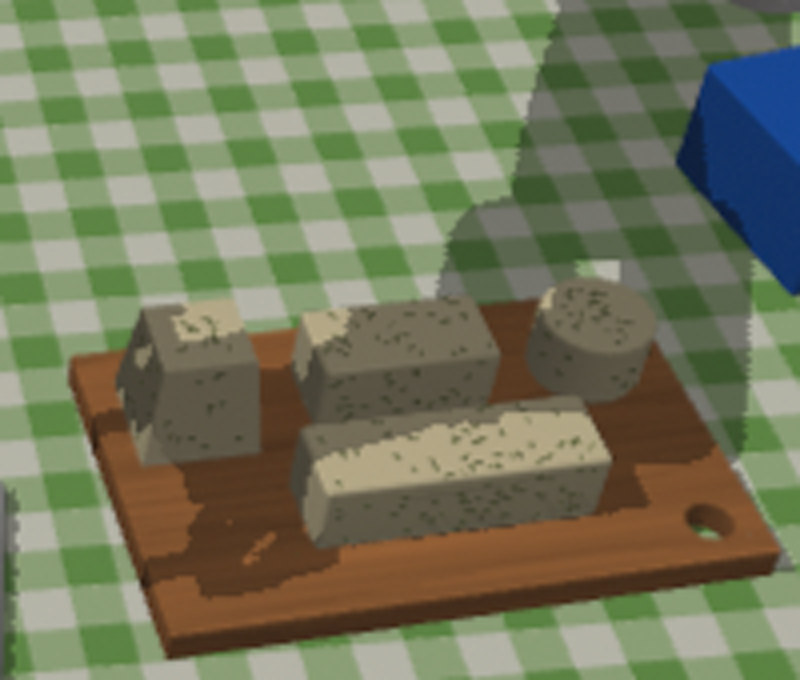

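View pics/t28.png

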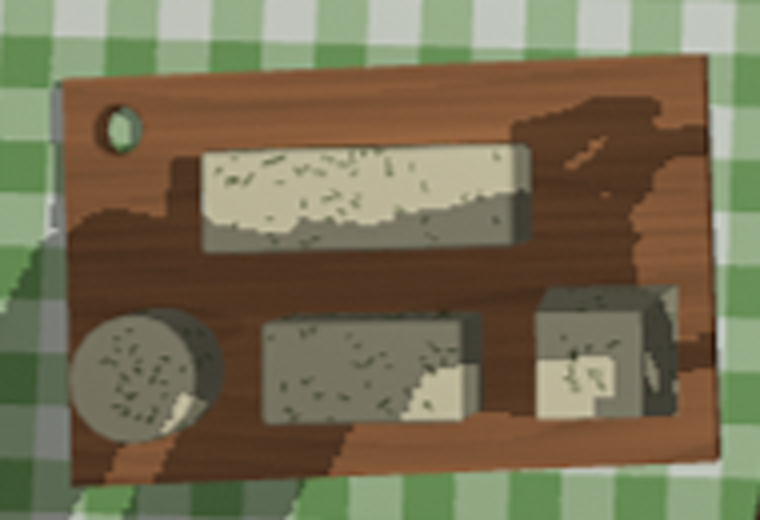

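View pics/sF.png

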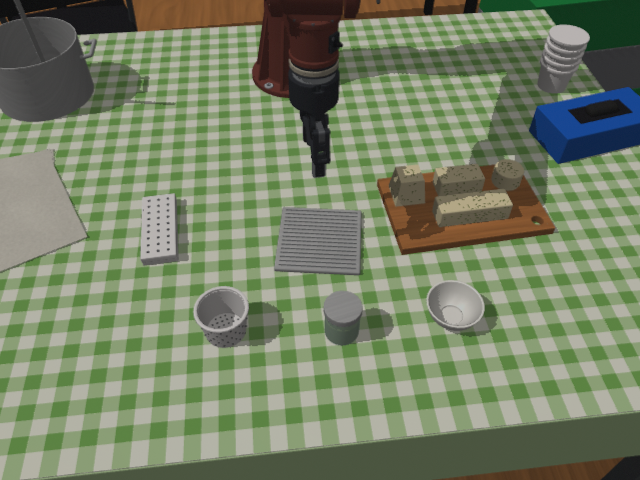

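View pics/tF.png

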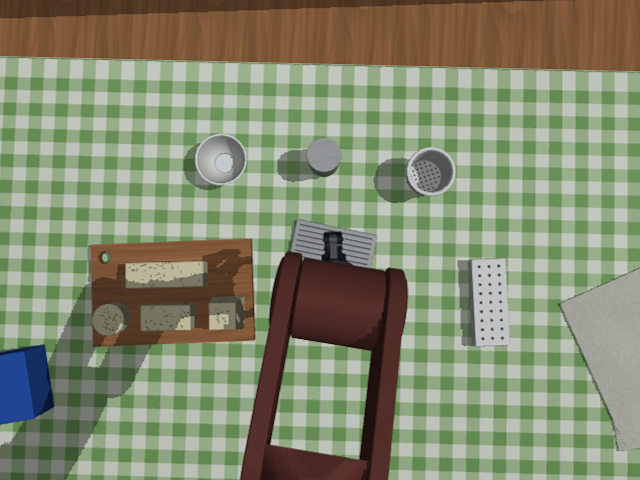

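```bash
python3 - <<'E'
from h import *
t=snap("top"); sc=snap("scene")
def C(l,f,x,y): return [((a+.5)/f-.5+x,(b+.5)/f-.5+y) for a,b in l]
a=np.radians(3.6);R=np.array([[np.cos(a),-np.sin(a)],[np.sin(a),np.cos(a)]])
def show(n,s,p,z,b):
    P=ray(s,p,z)[:,:2]; D=np.roll(P,-1,0)-P; print(n,"brd",(R.T@(P.mean(0)-b)).round(1),np.hypot(*D.T).round(1),"ang",np.degrees(np.arctan2(D[:,1],D[:,0])).round(1)); return P
bt=np.array([506.4,292.1]);bs=np.array([506.9,295.1])
show("T long",t,C([(202,152),(515,145),(517,244),(204,253)],4,75,225),58,bt)
show("S long",sc,C([(301,432),(580,398),(610,459),(323,496)],4,360,90),58,bs)
show("T pyr",t,C([(537,311),(643,309),(643,415),(537,417)],4,75,225),74,bt)
show("T pyr base right",t,C([(678,287),(677,413)],4,75,225),18,bt)
show("S pyr base far",sc,C([(147,466),(262,453)],4,360,90),18,bs)
show("T pile holes",t,[((96+.5)/5-.5+460,(132+.5)/5-.5+240),((194+.5)/5-.5+460,(129+.5)/5-.5+240),((211+.5)/5-.5+460,(489+.5)/5-.5+240),((114+.5)/5-.5+460,(492+.5)/5-.5+240)],24,bt)
E
```

```text
T long brd [34.4  0.3] [140.1  44.1 139.8  45. ] ang [ -87.2 -176.8   93.1    3.5]
S long brd [35.9 -0.2] [139.   41.2 139.9  41.9] ang [ 93.2   1.  -86.5 179.9]
T pyr brd [ -40.5 -103.8] [46.4 46.  46.3 46. ] ang [ -87.4 -178.1   92.6    2. ]
T pyr base right brd [ -42.3 -133.1] [58.2 58.2] ang [-178.6    1.4]
S pyr base far brd [ -12.5 -102.8] [58.2 58.2] ang [ 92.5 -87.5]
T pile holes brd [ -38.9 -588.5] [ 36.2 132.1  35.6 132.1] ang [ -86.8 -176.6   93.3    3.6]
```

```bash
python3 -c "
from station import order; print(order.job_done())"
```

```text
the job is handed in; nothing more can be done
None
```

The job is handed in at about 50 s of the 138 s allowed. The four cheeses are on the board and the plate is on top of the plate set aside. The hand-in gave no verdict, so this rests on my own checks.

- **Board layout:** in board coordinates (mm) from the top camera, the round cheese is at (-42, +105), the short bar at (-42, 0), the pyramid at about (-42, -104), and the long bar at (+34, 0).
- **Spacing and alignment:** the gaps are about 31 mm (short bar to round), 28.5 mm (short bar to pyramid) and 30 mm (short bar to long bar). Both bars and the pyramid are within about 2° of the board's axes. All four cheeses look upright and wholly on the board.
- **Plate pile:** it looks flush in both views, and its angle of 3.6° matches the lower plate's 3.8°. During placing I lifted the plate and shifted it once, because it first touched down about 2 mm off.
- **Other items:** I saw no shift in the mould, herb jar or bowl in the final pictures, but I did not measure them. The tray is empty, and the robot is clear of everything.
- **Disagreements:** the two cameras differ by 1–3 mm on positions, within or close to the stated calibration. Partway through, the scene camera put the row gaps nearer 27 mm than 30 mm.

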